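# Restock the anode rod carrier

## Robot

A 6-joint arm with a two-finger parallel gripper is mounted at the origin on the work surface. World frame = base frame: x ahead of the robot, y to its left, z up, the work surface at z = 0. Lengths are in mm, angles in rad, forces in N, time in s.
With the tool pointing down it reaches from about 400 to 925 mm from the base axis. Payload 12.5 kg.
Tool frame: the origin (TCP) lies at the very end of the fingers, on their centre line; the grasp point (between the pads) lies 19 mm behind it; z points along the fingers, y is the direction in which the jaws open and shut (so a half turn about z gives the same grasp; the last joint's range is limited). The gripper opens to 95 mm and grips with 3 to 60 N. Pads are 20 mm wide; open, the fingers measure 119 mm over their backs; the gripper's body (75 mm by 180 mm) begins 59 mm behind the grasp point.
Start: joints at [1.219, 0.491, 1.559, -0, 1.092, -0.106], TCP at [152.064, 606.237, 214.661] pointing down, gripper open.
Joint ranges: [-3.1, 3.1], [-0.84, 2.19], [0.05, 2.79], [-1.13, 4.28], [0.06, 2.93], [-2.69, 2.69]. Speed limits (rad/s): [2.22, 2.22, 2.79, 3.14, 3.14, 3.14].

## Interface

Orientations are given as [roll, pitch, yaw] about the fixed x, y, z axes, in that order (R = Rz(yaw) Ry(pitch) Rx(roll)).
In Python, from cell import env, read_camera, get_calibration gives the robot as it stands.
- The arm moves only by the tool arm_command, never from a script. Its argument "targets" is a list of rows, each a list of 3 entries, a list of its own where there are three numbers: the turn, a rotation vector about the tool's x, y, z in rad, then the shift along the tool's x, y, z in m, then the closure in counts, from 0 (fully open) to 255 (shut). In form: [[[rx, ry, rz], [tx, ty, tz], fingers], ...]. A call has 1 to 8 rows; each row is the pose to reach, as a shift and turn from the pose commanded when the call began, along the tool's axes at that moment; what a row does not reach only later rows make up. A row lasts 1/10 s, in which the tool goes at most 50 mm and 8.59 degrees, less where a joint would pass 70% of its speed; a pose out of reach is approached as far as the arm can. A call with a gripper value outside its range is refused whole. The fingers move at their own pace and stop on an object; the grip force is fixed at half the most. Time passes only in rows, so rows that repeat a pose let the fingers close. It gives the time, the measured TCP pose, the force and the opening at its end, in the units of the state.
- env.state(): the state, without advancing time (a new reading comes with each control period).
- read_camera(name): name is "side" or "top"; returns (picture, depth): 480x640x3 uint8, blue, green, red; 480x640 float32, mm along the optical axis (not along the pixel's ray), 0 where there is no reading.
- get_calibration(name): a dict with "vfov" (degrees; the focal length in pixels is half the picture's height over the tangent of half this angle, whatever the lens; pixels are square), "cx", "cy" (the principal point, pixels), "k1" (the pictures are not rectified: a ray, as slopes to the right and down, at radius r is drawn at 1 + k1 r^2 times it, then the intrinsics apply), "world_from_camera" (4x4, takes a point from camera to world coordinates). Camera axes: x right, y down, z forward; pixel columns grow to the right and rows downward; lengths in mm; the calibration is good to about 2 mm. A picture is of the moment at which its call begins. get_calibration takes no time and is no camera call.
- env.job_done(): hands the job in, once; it reports no verdict.
The state is a dict: "t": time; "joints": joint angles; "qvel": joint speeds; "tau": joint torques, N m; "eef_pos": TCP position; "tcp_rot": TCP orientation; "ft_force": force on the tool from outside, world axes, zero at the start; "moment": the same for the moment, N m; "opening": opening from 0.0 (shut) to 1.0 (fully open).
Only numpy, scipy, OpenCV 4.12 (cv2) and the standard library are available. Lean on these libraries where they do the work, as an engineer would, in place of code of your own. Each camera call takes 0.05 s, during which the arm holds its last target.

## Task

Swing the clamp lever of the rod carrier open until it stands upright or beyond. Put every spent anode rod, from the carrier and from the bench, into the black scrap bin, and stand all the new rods from the carton end-down in the carrier's wells, one to a well and fully home. Then swing the lever fully shut again, and leave the other things on the bench where they are.

Things in the scene. Friction and masses are not known exactly. Their poses are not given: they have to be found in the camera images.
- carrier: Fixed aluminium rod carrier: block 50 mm (its x) by 134 mm (y), 66 mm high, with three 34.5 mm square wells in a row along y at y = -42.5, 0, +42.5 mm; floor 6 mm above the bench. Beyond the -y end: a 50 mm high foot to y = -117 mm with the hinge post, 152 mm high. Origin under the middle well at bench height, z up. A new rod fits a well in any yaw; standing home its top is 126 mm above the bench.
- well0 (a point): Centre of the mouth of well 0 of the carrier (66 mm above the bench), local y = -42.5 mm.
- well1 (a point): Centre of the mouth of well 1 of the carrier (66 mm above the bench), local y = 0 mm.
- well2 (a point): Centre of the mouth of well 2 of the carrier (66 mm above the bench), local y = 42.5 mm.
- clamp_lever (a joint): Angle of the carrier's clamp lever, rad: 0 = shut (level along the row, 6 mm above the tops of seated new rods: nothing gets in or out); grows as its free end swings up; pi/2 upright; stop at 1.85. Friction hinge (0.25 N m), stays where left. Can be pinched at the handle from above, closing along the hinge axis, and led along the arc; it turns between the pads.
- lever_hinge (a point): On the lever's hinge axis, which runs along the carrier's x axis, at carrier (0, -105, 137) mm. When shut the lever points from here along the carrier's +y.
- lever_handle (a point): Grip point in the black handle of the lever, 190 mm from the hinge axis; the handle is 18 mm wide (carrier x), 16 mm thick and runs from 160 to 215 mm from the hinge; the steel bar between is 16 mm wide and 10 mm thick.
- carton: Fixed opened cardboard delivery carton, 51 mm (its x) by 189 mm (its y), walls 65 mm high, with four cells 41 mm square in a row along its y, pitch 46 mm, inner floor 5 mm above the bench. Origin under its centre, z up. New rods stand in some of the cells.
- new0_mid (a point): Centre of a new anode rod: square metal bar 24 x 24 x 120 mm with brass end bands, 0.13 kg, standing upright in a carton cell at the start. Its long axis is z; either end may be down. May be absent (None).
- new1_mid (a point): Centre of a new anode rod: square metal bar 24 x 24 x 120 mm with brass end bands, 0.13 kg, standing upright in a carton cell at the start. Its long axis is z; either end may be down. May be absent (None).
- new2_mid (a point): Centre of a new anode rod: square metal bar 24 x 24 x 120 mm with brass end bands, 0.13 kg, standing upright in a carton cell at the start. Its long axis is z; either end may be down. May be absent (None).
- new3_mid (a point): Centre of a new anode rod: square metal bar 24 x 24 x 120 mm with brass end bands, 0.13 kg, standing upright in a carton cell at the start. Its long axis is z; either end may be down. May be absent (None).
- spent0: A spent anode rod: shorter, thinner, lumpy grey square bar 17 x 17 x 100 mm, 0.06 kg, standing in a well of the carrier at the start. Origin at its centre, long axis = its z. May be absent (None).
- spent1: A spent anode rod: shorter, thinner, lumpy grey square bar 17 x 17 x 100 mm, 0.06 kg, standing in a well of the carrier at the start. Origin at its centre, long axis = its z. May be absent (None).
- spent2: A spent anode rod: shorter, thinner, lumpy grey square bar 17 x 17 x 100 mm, 0.06 kg, standing in a well of the carrier at the start. Origin at its centre, long axis = its z. May be absent (None).
- spent3: A spent anode rod of the same size (17 x 17 x 100 mm) lying on the bench at the start. Origin at its centre, long axis = its x.
- scrap_bin: Loose open black plastic bin for scrap, 150 mm (its x) by 170 mm (its y) outside, 70 mm high, 4 mm walls and floor, 0.5 kg. Origin under its centre on the bench, z up.
- tape: Bystander: cardboard ring of tape lying flat, 90 mm across, 30 mm high.
- wrench: Bystander: steel wrench 190 mm long, lying on the bench; origin at its middle.
- cleaner: Bystander: white bottle, 60 mm diameter, 150 mm high; origin under its base.
- elbow: Bystander: bent piece of 28 mm copper pipe, legs about 70 mm; origin at one end.
Mind the look-alikes: they are no part of the job. What is shaped like the spent2 but green or red is not meant.

How it is judged (in metres and radians):
On the way, in this order (a step that is already met when the one before it is completed fails the run):
1. the clamp lever is open (more than 1.3 rad) (value of joint clamp_lever above 1.3 rad), for 0.2 s.
2. with the lever still open, all spent rods are in the scrap bin and all new rods stand home in the wells (x of new0_mid in the frame of carrier between -0.02 and 0.02 m and y of new0_mid in the frame of carrier between -0.075 and 0.075 m and z of new0_mid in the frame of carrier between 0.055 and 0.073 m and angle between the z axis of each of new0_mid, new1_mid, new2_mid, new3_mid and the z axis of carrier, either way round below 0.3 rad and x of new1_mid in the frame of carrier between -0.02 and 0.02 m and y of new1_mid in the frame of carrier between -0.075 and 0.075 m and z of new1_mid in the frame of carrier between 0.055 and 0.073 m and x of new2_mid in the frame of carrier between -0.02 and 0.02 m and y of new2_mid in the frame of carrier between -0.075 and 0.075 m and z of new2_mid in the frame of carrier between 0.055 and 0.073 m and x of new3_mid in the frame of carrier between -0.02 and 0.02 m and y of new3_mid in the frame of carrier between -0.075 and 0.075 m and z of new3_mid in the frame of carrier between 0.055 and 0.073 m and x of spent0 in the frame of scrap_bin between -0.075 and 0.075 m and y of spent0 in the frame of scrap_bin between -0.085 and 0.085 m and z of spent0 in the frame of scrap_bin between 0 and 0.08 m and x of spent1 in the frame of scrap_bin between -0.075 and 0.075 m and y of spent1 in the frame of scrap_bin between -0.085 and 0.085 m and z of spent1 in the frame of scrap_bin between 0 and 0.08 m and x of spent2 in the frame of scrap_bin between -0.075 and 0.075 m and y of spent2 in the frame of scrap_bin between -0.085 and 0.085 m and z of spent2 in the frame of scrap_bin between 0 and 0.08 m and x of spent3 in the frame of scrap_bin between -0.075 and 0.075 m and y of spent3 in the frame of scrap_bin between -0.085 and 0.085 m and z of spent3 in the frame of scrap_bin between 0 and 0.08 m and value of joint clamp_lever above 1 rad), for 0.2 s.
3. the clamp lever is shut (value of joint clamp_lever below 0.06 rad), for 0.2 s.
At the end, for the whole second after the job is handed in: Lever within 0.06 rad of shut; each new rod in a carrier well, its centre 55 to 73 mm above the carrier's underside (66 when home), within 0.3 rad of upright; each spent rod's centre inside the scrap bin's outline, under 80 mm above its underside; all rods at rest (x of new0_mid in the frame of carrier between -0.02 and 0.02 m and y of new0_mid in the frame of carrier between -0.075 and 0.075 m and z of new0_mid in the frame of carrier between 0.055 and 0.073 m and angle between the z axis of each of new0_mid, new1_mid, new2_mid, new3_mid and the z axis of carrier, either way round below 0.3 rad and x of new1_mid in the frame of carrier between -0.02 and 0.02 m and y of new1_mid in the frame of carrier between -0.075 and 0.075 m and z of new1_mid in the frame of carrier between 0.055 and 0.073 m and x of new2_mid in the frame of carrier between -0.02 and 0.02 m and y of new2_mid in the frame of carrier between -0.075 and 0.075 m and z of new2_mid in the frame of carrier between 0.055 and 0.073 m and x of new3_mid in the frame of carrier between -0.02 and 0.02 m and y of new3_mid in the frame of carrier between -0.075 and 0.075 m and z of new3_mid in the frame of carrier between 0.055 and 0.073 m and x of spent0 in the frame of scrap_bin between -0.075 and 0.075 m and y of spent0 in the frame of scrap_bin between -0.085 and 0.085 m and z of spent0 in the frame of scrap_bin between 0 and 0.08 m and x of spent1 in the frame of scrap_bin between -0.075 and 0.075 m and y of spent1 in the frame of scrap_bin between -0.085 and 0.085 m and z of spent1 in the frame of scrap_bin between 0 and 0.08 m and x of spent2 in the frame of scrap_bin between -0.075 and 0.075 m and y of spent2 in the frame of scrap_bin between -0.085 and 0.085 m and z of spent2 in the frame of scrap_bin between 0 and 0.08 m and x of spent3 in the frame of scrap_bin between -0.075 and 0.075 m and y of spent3 in the frame of scrap_bin between -0.085 and 0.085 m and z of spent3 in the frame of scrap_bin between 0 and 0.08 m and value of joint clamp_lever below 0.06 rad and linear speed of each of new0, new1, new2, new3, spent0, spent1, spent2, spent3 below 0.03 m/s); the robot touches nothing.
It fails at once if the bystander tape is moved more than 40 mm (distance of tape from where it was at the start of the episode above 0.04 m).
It fails at once if the bystander wrench is moved more than 40 mm (distance of wrench from where it was at the start of the episode above 0.04 m).
It fails at once if the bystander cleaner is moved more than 40 mm (distance of cleaner from where it was at the start of the episode above 0.04 m).
It fails at once if the bystander elbow is moved more than 40 mm (distance of elbow from where it was at the start of the episode above 0.04 m).
It fails at once if the scrap bin is tipped over (angle between scrap_bin's own z axis and vertical above 0.8 rad).
Of new0, new1, new2, new3 only 2 to 3 are there at a start; the rules pass over those that are not, and their reading is None.
Of spent0, spent1, spent2 only 2 to 3 are there at a start; the rules pass over those that are not, and their reading is None.
At some moment in a run one of spent3, scrap_bin may be knocked a few centimetres aside while the robot is not near it.
It also fails if it takes over 210 s, if anything falls off the work surface, if the arm or the gripper's body presses on something with over 40 N, if the wrist force passes 120 N, or if a joint passes its speed limit or range.

## Working session

There is one attempt and no reset: what is moved stays moved. The work goes in short steps, Python scripts to look and compute and a tool call to move; the robot and the scene stay as the last step left them, time stands still between calls to the robot, and variables do not carry over. Pictures are saved under pics/ and viewed, and the job is handed in when it is done.

Besides the shell and the picture viewer there is one more tool, called by a JSON object that holds its "method" and its "body", one argument or row to a line. arm_command: Moves the arm, as the interface text tells. Its arguments: {"type":"object","properties":{"targets":{"type":"array"}},"required":["targets"]}

```bash
ls; mkdir -p pics
cat > h.py <<'E'
import numpy as np, cv2
from cell import env, read_camera, get_calibration
E
python3 - <<'E'
from h import *
print(env.state())
for n in ("side","top"):
    p,d=read_camera(n); cv2.imwrite(f"pics/{n}0.png",p); np.savez(f"{n}0.npz",p=p,d=d)
    c=get_calibration(n); print(n,c)
E
```

```text
pics
{'t': 0.0, 'joints': array([ 1.21940452e+00,  4.91534967e-01,  1.55948551e+00,  9.29247472e-06,
        1.09164289e+00, -1.05630235e-01]), 'qvel': array([-1.01420695e-03,  6.74591994e-05,  1.07221779e-03, -3.05400025e-04,
       -8.45643424e-04, -1.25282601e-04]), 'tau': array([ 2.73969294e-03, -6.12640858e+01, -2.58177280e+01,  6.92416308e-02,
        4.82005463e-02, -1.11957745e-04]), 'eef_pos': array([151.96813079, 605.98873629, 214.0645949 ]), 'tcp_rot': array([-3.14052878e+00, -1.21084660e-04,  2.89582673e+00]), 'ft_force': array([-0.73014953,  0.16777782, -0.5442753 ]), 'moment': array([ 0.00957178, -0.040016  , -0.02394298]), 'opening': 1.0015431084619542}
side {'vfov': 51.541011303029336, 'cx': 317.9441215908806, 'cy': 237.7772796238612, 'k1': 0.031067589646983324, 'world_from_camera': array([[-8.04715699e-01, -3.54550349e-01,  4.76158265e-01,
         1.28034113e+02],
       [-5.93658276e-01,  4.82730740e-01, -6.43848495e-01,
         6.20318054e+02],
       [-1.57952298e-03, -8.00790286e-01, -5.98942754e-01,
         6.92804188e+02],
       [ 0.00000000e+00,  0.00000000e+00,  0.00000000e+00,
         1.00000000e+00]])}
top {'vfov': 50.69770145753614, 'cx': 320.47385609428585, 'cy': 241.49641991722555, 'k1': -0.10928444823148384, 'world_from_camera': array([[ 7.04804465e-03, -9.93564035e-01,  1.13052352e-01,
         4.34945018e+02],
       [-9.99961628e-01, -6.41456869e-03,  5.96616918e-03,
        -2.58535365e+01],
       [-5.20258904e-03, -1.13090064e-01, -9.93571120e-01,
         1.29893803e+03],
       [ 0.00000000e+00,  0.00000000e+00,  0.00000000e+00,
         1.00000000e+00]])}
```

View pics/side0.png

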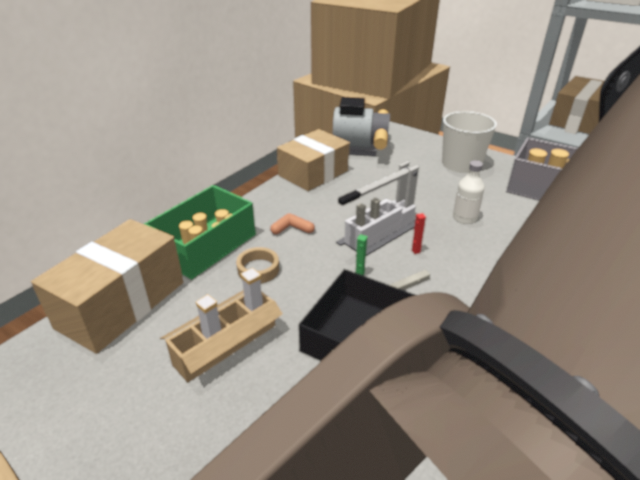

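View pics/top0.png

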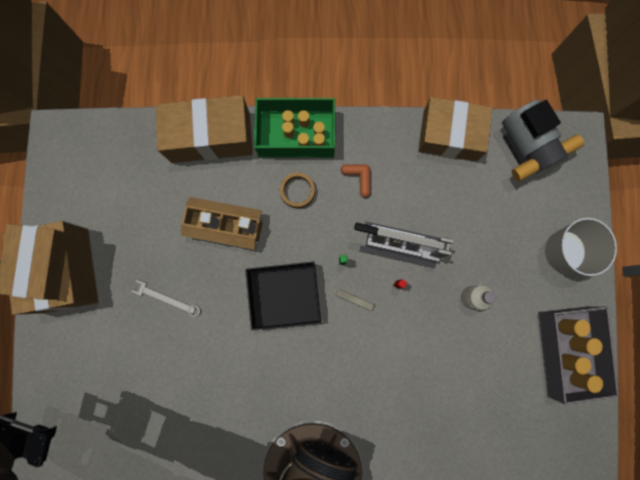

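```bash
cat >> h.py <<'E'
def K(c): 
    f=240/np.tan(np.radians(c["vfov"])/2); return np.array([[f,0,c["cx"]],[0,f,c["cy"]],[0,0,1]])
def rays(n,uv):
    c=get_calibration(n); uv=np.asarray(uv,float).reshape(-1,1,2)
    s=cv2.undistortPointsIter(uv,K(c),np.array([c["k1"],0,0,0.]),None,None,(3,50,1e-10)).reshape(-1,2)
    return c["world_from_camera"],np.c_[s,np.ones(len(s))]
def plane(n,uv,z):
    T,s=rays(n,uv); d=s@T[:3,:3].T; o=T[:3,3]; return o+d*((z-o[2])/d[:,2])[:,None]
def dep(n,uv,D):
    T,s=rays(n,uv); uv=np.asarray(uv,int).reshape(-1,2); return T[:3,3]+(s*D[uv[:,1],uv[:,0]][:,None])@T[:3,:3].T
def cloud(n,D,u0,v0,u1,v1):
    g=np.stack(np.meshgrid(np.arange(u0,u1),np.arange(v0,v1)),-1).reshape(-1,2)
    return g,dep(n,g,D)
def proj(n,P):
    c=get_calibration(n); M=np.linalg.inv(c["world_from_camera"]); 
    r,_=cv2.Rodrigues(M[:3,:3]); return cv2.projectPoints(np.asarray(P,float).reshape(-1,1,3),r,M[:3,3],K(c),np.array([c["k1"],0,0,0.]))[0].reshape(-1,2)
def snap(n,tag):
    p,d=read_camera(n); cv2.imwrite(f"pics/{n}{tag}.png",p); np.savez(f"{n}{tag}.npz",p=p,d=d); return p,d
def crop(p,u0,v0,u1,v1,s,f): cv2.imwrite(f"pics/{f}.png",cv2.resize(p[v0:v1,u0:u1],None,fx=s,fy=s,interpolation=cv2.INTER_CUBIC))
E
python3 - <<'E'
from h import *
z=np.load("side0.npz"); crop(z['p'],320,140,460,290,4,"c1")
t=np.load("top0.npz"); a=cv2.resize(t['p'][205:320,330:470],None,fx=5,fy=5,interpolation=cv2.INTER_CUBIC);cv2.imwrite("pics/c2.png",a)
crop(t['p'],170,190,330,335,4,"c3")
E
```

```text
(no output)
```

View pics/c1.png

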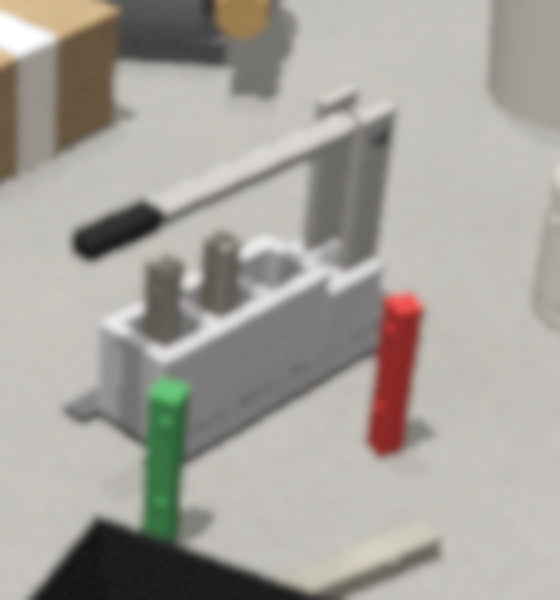

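View pics/c2.png

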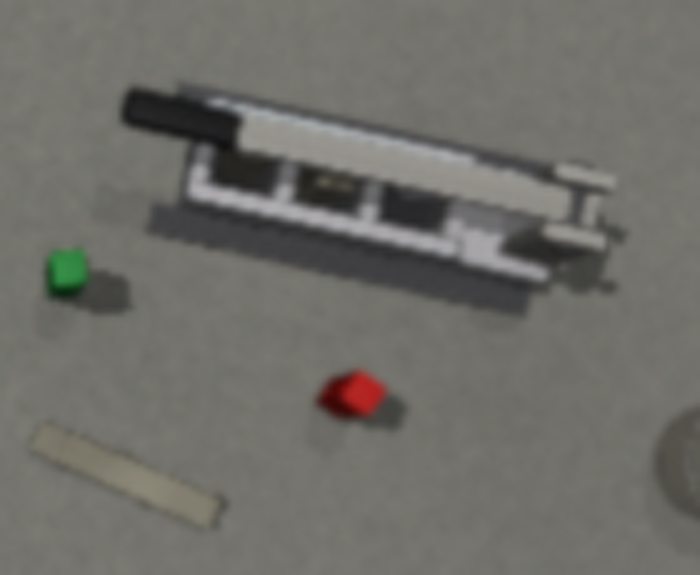

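View pics/c3.png

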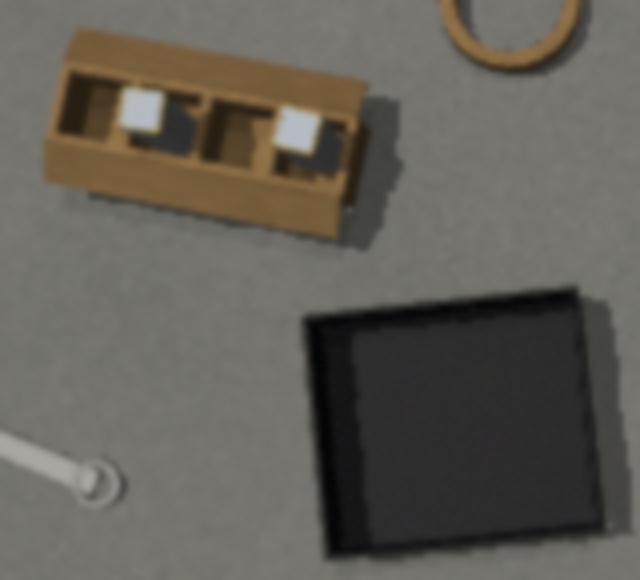

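```bash
cat >> h.py <<'E'
def rect(P): 
    r=cv2.minAreaRect(P[:,:2].astype(np.float32)); b=cv2.boxPoints(r); return np.round(r[0],1),np.round(r[1],1),round(r[2],1),b.round(0).tolist()
def long_yaw(b):
    b=np.array(b); e=[b[1]-b[0],b[2]-b[1]]; e=max(e,key=np.linalg.norm); return np.arctan2(e[1],e[0])
E
python3 - <<'E'
from h import *
for n in("top","side"):
    z=np.load(n+"0.npz");D=z['d']
    R={"top":dict(car=(340,205,470,280),carton=(172,190,272,258),bin=(240,255,330,335),sp3=(330,285,380,312)),"side":dict(car=(320,150,435,262),carton=(160,265,290,380),bin=(298,270,420,360))}[n]
    for k,r in R.items():
        g,P=cloud(n,D,*r); ok=D[g[:,1],g[:,0]]>0
        print(n,k,"valid",ok.mean())
        for lo,hi in {"car":[(61,70),(100,110),(128,142),(145,160)],"carton":[(58,72),(118,131)],"bin":[(63,76)],"sp3":[(11,25)]}[k]:
            m=ok&(P[:,2]>lo)&(P[:,2]<hi); 
            if m.sum()>5: print("  ",lo,hi,m.sum(),P[m].mean(0).round(1),rect(P[m]))
E
```

```text
top car valid 0.9952820512820513
   61 70 385 [ 572.3 -205.5   66. ] (array([ 570.3, -212.5]), array([163.6, 117.2]), 42.8, [[470.0, -225.0], [550.0, -311.0], [670.0, -200.0], [591.0, -114.0]])
   100 110 75 [ 554.1 -164.2  104.7] (array([ 560. , -188.2]), array([ 57.9, 248.8]), 3.1, [[524.0, -65.0], [538.0, -314.0], [596.0, -311.0], [582.0, -62.0]])
   128 142 118 [ 562.7 -270.6  138.9] (array([ 569.3, -206.7]), array([227.5,  42.7]), 83.6, [[535.0, -317.0], [578.0, -322.0], [603.0, -96.0], [561.0, -91.0]])
   145 160 545 [ 580.8 -198.9  149.2] (array([ 583.7, -209.7]), array([229.,  40.]), 74.3, [[533.0, -315.0], [572.0, -325.0], [634.0, -105.0], [595.0, -94.0]])
top carton valid 0.9954411764705883
   58 72 1385 [622.  231.4  64.5] (array([624.5, 231.5]), array([191.4,  92.6]), 80.0, [[562.0, 145.0], [653.0, 129.0], [687.0, 318.0], [596.0, 334.0]])
   118 131 231 [619.3 207.8 124.9] (array([619.7, 207.6]), array([118.2,  26.5]), 82.3, [[599.0, 151.0], [625.0, 147.0], [641.0, 264.0], [615.0, 268.0]])
top bin valid 0.9959722222222223
   63 76 458 [441.8  76.2  69.5] (array([442.8,  7
[... 794 characters left out ...]
0, -90.0]])
   145 160 417 [ 579.6 -186.5  148.8] (array([ 579.2, -206.4]), array([233.9,  36.7]), 74.9, [[531.0, -314.0], [566.0, -324.0], [627.0, -98.0], [592.0, -89.0]])
side carton valid 0.9963879598662208
   58 72 2485 [615.9 241.8  64.3] (array([696.4, 219.1]), array([190.3, 239.4]), 79.1, [[561.0, 148.0], [796.0, 103.0], [832.0, 290.0], [597.0, 335.0]])
   118 131 429 [616.8 217.2 124.6] (array([618.6, 210.9]), array([118.6,  27.7]), 82.7, [[597.0, 154.0], [625.0, 150.0], [640.0, 268.0], [612.0, 271.0]])
side bin valid 0.9951730418943534
   63 76 756 [474.4  70.1  68.3] (array([444.6,  75.9]), array([148.9, 175. ]), 5.4, [[362.0, 156.0], [379.0, -18.0], [527.0, -4.0], [511.0, 170.0]])
```

```bash
cat >> h.py <<'E'
def clusters(P,eps=8):
    from scipy.sparse.csgraph import connected_components
    from scipy.spatial import cKDTree
    from scipy.sparse import coo_matrix
    p=cKDTree(P[:,:2]).query_pairs(eps,output_type='ndarray'); n=len(P)
    k,l=connected_components(coo_matrix((np.ones(len(p)),(p[:,0],p[:,1])),(n,n)),False)
    return [P[l==i] for i in range(k) if (l==i).sum()>6]
E
python3 - <<'E'
from h import *
z=np.load("top0.npz");D=z['d'];p=z['p']
g,P=cloud("top",D,172,190,272,258)
for c in clusters(P[(P[:,2]>120)&(P[:,2]<131)]): print("new top",c.mean(0).round(1),rect(c)[:3])
g,P=cloud("top",D,340,205,470,280)
C=P[(P[:,2]>63)&(P[:,2]<69)]
C=max(clusters(C,9),key=len); print("block",len(C),rect(C))
# lever
m=(P[:,2]>135)&(P[:,2]<175); L=max(clusters(P[m],9),key=len)
mean=L.mean(0);u,s,v=np.linalg.svd(L-mean);print("lever",mean.round(1),v[0].round(3),s.round(1),rect(L))
gray=p[g[:,1],g[:,0]].max(1)
H=P[(P[:,2]>110)&(gray<45)];print("handle",H.mean(0).round(1),H.min(0).round(1),H.max(0).round(1),rect(H)) 
# profile along the lever direction
yaw=long_yaw(rect(L)[3]); d=np.array([np.cos(yaw),np.sin(yaw)]); d=d*np.sign(d[1])
t=L[:,:2]@d
for a in np.arange(t.min(),t.max(),15):
    q=L[(t>=a)&(t<a+15)]; print(q.mean(0).round(1),len(q))
for n in ("side",):
    zz=np.load(n+"0.npz");g,Q=cloud(n,zz['d'],320,150,435,262)
    for lo,hi in((103,110),(62,69)):
        for c in clusters(Q[(Q[:,2]>lo)&(Q[:,2]<hi)],6): print(n,lo,c.mean(0).round(1),len(c),rect(c)[:3])
E
```

```text
new top [625.2 253.6 124.8] (array([625.2, 253.8]), array([25.2, 25.1]), 82.7)
new top [613.5 162.  125.3] (array([613.4, 162.3]), array([25.3, 24.6]), 75.5)
block 229 (array([ 569. , -201.7]), array([136.4,  28. ]), 77.8, [[541.0, -265.0], [568.0, -271.0], [597.0, -138.0], [570.0, -132.0]])
lever [ 576.3 -218.6  146.7] [-0.212 -0.977 -0.023] [2089.4  219.2  111.8] (array([ 573.4, -207.7]), array([229.8,  42.8]), 81.0, [[534.0, -318.0], [577.0, -324.0], [612.0, -98.0], [570.0, -91.0]])
handle [ 590.7 -128.5  171.9] [ 434.9 -302.   110.7] [ 608.9  -25.9 1298.9] (array([ 550.1, -140.2]), array([136.5, 294.5]), 20.3, [[435.0, -26.0], [537.0, -302.0], [665.0, -255.0], [563.0, 22.0]])
[ 557.5 -312.6  146.9] 80
[ 558.1 -299.1  146.4] 124
[ 560.9 -284.9  143.7] 53
[ 565.  -269.4  143.8] 49
[ 568.5 -254.3  144.1] 47
[ 572.2 -240.2  144.7] 46
[ 574.9 -225.8  144.6] 49
[ 578.2 -211.   145.5] 49
[ 581.5 -196.1  145.8] 48
[ 584.6 -181.8  146.5] 47
[ 587.8 -166.9  146.9] 50
[ 590.7 -152.   148.1] 47
[ 593.7 -137.6  150.2] 55
[ 597.  -122.9  150.9] 53
[ 600.1 -108.1  150.5] 55
[601.4 -98.  150.7] 
[... 262 characters left out ...]
9.0)
side 103 [ 589.8 -158.1  105.9] 45 (array([ 590.1, -158.2]), array([19.1, 15.5]), 85.5)
side 62 [ 807.6 -371.4   65.3] 68 (array([ 807.8, -373.3]), array([110.8,   7. ]), 81.8)
side 62 [ 567.4 -301.4   65.6] 24 (array([ 566.4, -303.8]), array([29.5,  8.7]), 64.1)
side 62 [ 540.3 -296.4   65.4] 24 (array([ 541.8, -300.2]), array([30.4, 10.5]), 81.9)
side 62 [ 572.9 -193.5   65.8] 476 (array([ 577.6, -201. ]), array([140.6,  54.3]), 76.7)
side 62 [ 599.3 -205.1   65.7] 16 (array([ 600.3, -206.4]), array([ 4.8, 23.4]), 9.0)
side 62 [ 467.9 -205.9   65.4] 31 (array([ 467.9, -205.9]), array([20. , 11.1]), 23.3)
side 62 [528.4 -64.8  65.7] 23 (array([527.6, -65.3]), array([18.6, 10.5]), 37.0)
```

```bash
cat >> h.py <<'E'
from scipy.spatial.transform import Rotation as Ro
def delta(targets,yaw=None,show=True):
    """targets: list of (x,y,z) world mm TCP; yaw deg; prints tool-frame turn + shift"""
    s=env.state(); R=Ro.from_euler('xyz',s['tcp_rot']); y0=np.degrees(s['tcp_rot'][2])
    print("t",round(s['t'],2),"tcp",s['eef_pos'].round(1),"rot",np.degrees(s['tcp_rot']).round(1),"q",s['joints'].round(2),"F",s['ft_force'].round(1),"open",round(s['opening'],3))
    for t in targets:
        yy=t[3] if len(t)>3 else (yaw if yaw is not None else y0)
        Rt=Ro.from_euler('xyz',[180,0,yy],degrees=True); rv=(R.inv()*Rt).as_rotvec()
        print("  ",t,"turn",rv.round(3),"shift",(R.inv().apply(np.array(t[:3])-s['eef_pos'])/1000).round(4))
E
python3 -c "
from h import *
delta([(480,330,300,120),(597,-118,230,77.8)])"
```

```text
t 0.1 tcp [152.  606.  214.1] rot [-179.9   -0.   165.9] q [ 1.22  0.49  1.56  0.    1.09 -0.11] F [ 0.9 -0.7  0.7] open 1.003
   (480, 330, 300, 120) turn [-0.001  0.     0.801] shift [-0.3853 -0.188  -0.0857]
   (597, -118, 230, 77.8) turn [-1.000e-03  1.000e-03  1.538e+00] shift [-0.6078 -0.594  -0.0154]
```

Candidates for "spent rod": grey in wells at side (361,212) and (375,207), and beige-grey lying at top (355,300). The look-alikes are green at top (343,259) and red at top (401,285), both excluded. The close crops confirm two spent rods in the wells (1 and 2), one lying on the bench, and two new rods in the carton at top (207,217) and (245,223). The lever handle is black, at top (367,228).

{"method": "arm_command", "body": {
  "targets": [
    [[0, 0, 0.8], [-0.385, -0.188, -0.086], 0],
    [[0, 0, 0.8], [-0.385, -0.188, -0.086], 0],
    [[0, 0, 0.8], [-0.385, -0.188, -0.086], 0],
    [[0, 0, 0.8], [-0.385, -0.188, -0.086], 0],
    [[0, 0, 0.8], [-0.385, -0.188, -0.086], 0],
    [[0, 0, 0.8], [-0.385, -0.188, -0.086], 0],
    [[0, 0, 0.8], [-0.385, -0.188, -0.086], 0],
    [[0, 0, 0.8], [-0.385, -0.188, -0.086], 0]
  ]
}}

```text
t: 0.9
eef_pos: [453.2, 351.9, 293.6]
tcp_rot: [-3.141, -0.0, 2.096]
ft_force: [-0.0, 0.3, 0.9]
opening: 1.0
```

```bash
python3 -c "
from h import *
delta([(480,330,300,120),(597,-118,230,77.8)])"
```

```text
t 0.9 tcp [453.2 351.9 293.6] rot [-180.    -0.   120.1] q [0.55 0.35 1.58 0.   1.22 0.02] F [-0.   0.3  0.9] open 1.0
   (480, 330, 300, 120) turn [-0.    -0.     0.001] shift [-0.0324  0.0122 -0.0064]
   (597, -118, 230, 77.8) turn [-0.     0.     0.738] shift [-0.4788 -0.111   0.0636]
```

{"method": "arm_command", "body": {
  "targets": [
    [[0, 0, 0.738], [-0.47, -0.11, 0.05], 0],
    [[0, 0, 0.738], [-0.47, -0.11, 0.05], 0],
    [[0, 0, 0.738], [-0.47, -0.11, 0.05], 0],
    [[0, 0, 0.738], [-0.47, -0.11, 0.05], 0],
    [[0, 0, 0.738], [-0.47, -0.11, 0.05], 0],
    [[0, 0, 0.738], [-0.47, -0.11, 0.05], 0],
    [[0, 0, 0.738], [-0.47, -0.11, 0.05], 0],
    [[0, 0, 0.738], [-0.47, -0.11, 0.05], 0]
  ]
}}

```text
t: 1.7
eef_pos: [567.9, -29.2, 251.8]
tcp_rot: [-3.141, -0.0, 1.358]
ft_force: [0.6, 0.2, 0.6]
opening: 0.997
```

```bash
python3 -c "
from h import *
delta([(597,-118,200,77.8),(597,-118,123,77.8)])"
```

```text
t 1.7 tcp [567.9 -29.2 251.8] rot [-180.    -0.    77.8] q [-0.17  0.37  1.65  0.    1.12  0.05] F [0.6 0.2 0.6] open 0.997
   (597, -118, 200, 77.8) turn [-0. -0. -0.] shift [-0.0807  0.0473  0.0517]
   (597, -118, 123, 77.8) turn [-0. -0. -0.] shift [-0.0807  0.0473  0.1287]
```

{"method": "arm_command", "body": {
  "targets": [
    [[0, 0, 0], [-0.081, 0.047, 0.0], 0],
    [[0, 0, 0], [-0.081, 0.047, 0.05], 0],
    [[0, 0, 0], [-0.081, 0.047, 0.05], 0],
    [[0, 0, 0], [-0.081, 0.047, 0.05], 0],
    [[0, 0, 0], [-0.081, 0.047, 0.05], 0]
  ]
}}

```text
t: 2.2
eef_pos: [596.5, -115.2, 202.6]
tcp_rot: [-3.141, -0.0, 1.358]
ft_force: [0.2, -0.3, 0.9]
opening: 1.002
```

Run:
```python
from h import *
delta([(597,-118,123,77.8)])
p,d=snap("top","1"); crop(p,330,190,480,290,5,"c4")
```

```text
t 2.2 tcp [ 596.5 -115.2  202.6] rot [-180.    -0.    77.8] q [-0.3   0.48  1.62  0.    1.05 -0.09] F [ 0.2 -0.3  0.9] open 1.002
   (597, -118, 123, 77.8) turn [-0. -0.  0.] shift [-0.0027  0.0011  0.0796]
```

View pics/c4.png

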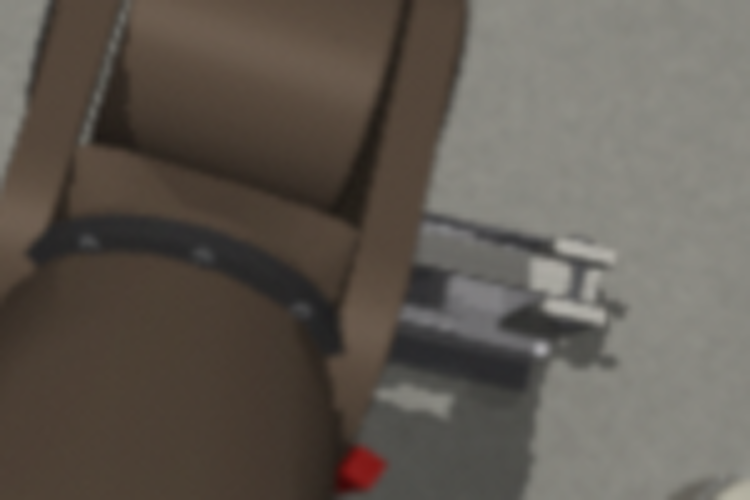

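The arm's forearm covers the handle at about (370,230), while the lever's hinge end is still clear at top (445,245). I'm going down on the measured pose.

{"method": "arm_command", "body": {
  "targets": [
    [[0, 0, 0], [-0.003, 0.001, 0.04], 0],
    [[0, 0, 0], [-0.003, 0.001, 0.08], 0],
    [[0, 0, 0], [-0.003, 0.001, 0.08], 0],
    [[0, 0, 0], [-0.003, 0.001, 0.08], 255],
    [[0, 0, 0], [-0.003, 0.001, 0.08], 255],
    [[0, 0, 0], [-0.003, 0.001, 0.08], 255],
    [[0, 0, 0], [-0.003, 0.001, 0.08], 255],
    [[0, 0, 0], [-0.003, 0.001, 0.08], 255]
  ]
}}

```text
t: 3.05
eef_pos: [597.1, -119.4, 122.9]
tcp_rot: [3.14, -0.0, 1.358]
ft_force: [0.3, -0.2, 1.3]
opening: 0.637
```

Run:
```python
from h import *
s=env.state();e=s['eef_pos'];g=e-[0,0,19]*np.array(1)+[0,0,38]
g=e+[0,0,19]; h=np.array([556.6,-303.9,137]); d=np.array([.212,.977,0])
a0=np.arctan2(g[2]-137,(g-h)@d); r=np.hypot(g[2]-137,(g-h)@d); print(g,a0,r)
T=[]
for a in np.arange(.1,1.75,.1): 
    w=e+ r*((np.cos(a)-np.cos(a0))*d+np.array([0,0,np.sin(a)-np.sin(a0)])); T.append(tuple(w.round(1)))
delta(T,77.8)
```

```text
[ 597.09817423 -119.38512188  141.93996985] 0.026151282979349166 188.921245815287
t 3.05 tcp [ 597.1 -119.4  122.9] rot [179.9  -0.   77.8] q [-0.31  0.57  1.69  0.    0.88 -0.09] F [ 0.3 -0.2  1.3] open 0.637
   (np.float64(596.9), np.float64(-120.2), np.float64(136.9)) turn [ 0.001 -0.    -0.   ] shift [-0.0008 -0.     -0.014 ]
   (np.float64(596.3), np.float64(-123.0), np.float64(155.5)) turn [ 0.001 -0.    -0.   ] shift [-0.0037  0.     -0.0326]
   (np.float64(595.3), np.float64(-127.6), np.float64(173.8)) turn [ 0.001 -0.    -0.   ] shift [-0.0084  0.     -0.0509]
   (np.float64(594.0), np.float64(-133.9), np.float64(191.6)) turn [ 0.001 -0.    -0.   ] shift [-0.0148  0.0001 -0.0687]
   (np.float64(592.2), np.float64(-141.9), np.float64(208.6)) turn [ 0.001 -0.    -0.   ] shift [-0.023   0.0001 -0.0857]
   (np.float64(590.1), np.float64(-151.6), np.float64(224.7)) turn [ 0.001 -0.    -0.   ] shift [-3.300e-02  1.000e-04 -1.018e-01]
   (np.float64(587.7), np.float64(-162.7), np.float64(239.7)) turn [ 0.001 -0.    -0.   ] shift [-4.430e-02  1.000e-04 -1.168e-01]
   (np.float64(585
[... 582 characters left out ...]
   ] shift [-1.203e-01  1.000e-04 -1.712e-01]
   (np.float64(567.8), np.float64(-254.5), np.float64(300.0)) turn [ 0.001 -0.    -0.   ] shift [-1.383e-01  1.000e-04 -1.771e-01]
   (np.float64(563.9), np.float64(-272.5), np.float64(304.2)) turn [ 0.001 -0.    -0.   ] shift [-1.567e-01  1.000e-04 -1.813e-01]
   (np.float64(559.9), np.float64(-290.8), np.float64(306.4)) turn [ 0.001 -0.    -0.   ] shift [-1.754e-01  1.000e-04 -1.835e-01]
   (np.float64(555.9), np.float64(-309.3), np.float64(306.8)) turn [ 0.001 -0.    -0.   ] shift [-1.943e-01  1.000e-04 -1.839e-01]
   (np.float64(551.9), np.float64(-327.7), np.float64(305.3)) turn [ 0.001 -0.    -0.   ] shift [-2.132e-01  1.000e-04 -1.824e-01]
```

{"method": "arm_command", "body": {
  "targets": [
    [[0, 0, 0], [0, 0, 0], 255],
    [[0, 0, 0], [0, 0, 0], 255],
    [[0, 0, 0], [0, 0, 0], 255],
    [[0, 0, 0], [0, 0, 0], 255],
    [[0, 0, 0], [0, 0, 0], 255],
    [[0, 0, 0], [0, 0, 0], 255],
    [[0, 0, 0], [0, 0, 0], 255],
    [[0, 0, 0], [0, 0, 0], 255]
  ]
}}

```text
t: 3.85
eef_pos: [597.5, -119.5, 122.2]
tcp_rot: [3.14, -0.0, 1.358]
ft_force: [5.2, -0.2, -1.9]
opening: 0.187
```

Gripped (0.187 is about 18 mm). Now I'll lead it along the arc.

{"method": "arm_command", "body": {
  "targets": [
    [[0, 0, 0], [-0.001, 0, -0.014], 255],
    [[0, 0, 0], [-0.004, 0, -0.033], 255],
    [[0, 0, 0], [-0.008, 0, -0.051], 255],
    [[0, 0, 0], [-0.015, 0, -0.069], 255],
    [[0, 0, 0], [-0.023, 0, -0.086], 255],
    [[0, 0, 0], [-0.033, 0, -0.102], 255],
    [[0, 0, 0], [-0.044, 0, -0.117], 255],
    [[0, 0, 0], [-0.057, 0, -0.131], 255]
  ]
}}

```text
t: 4.65
eef_pos: [585.1, -175.6, 253.1]
tcp_rot: [3.141, -0.0, 1.358]
ft_force: [8.6, -4.2, -9.2]
opening: 0.184
```

Run:
```python
from h import *
delta([(582,-189.2,266),(578.7,-204.2,277),(575.2,-220.2,286.4),(571.6,-237,294.1),(567.8,-254.5,300),(563.9,-272.5,304.2),(559.9,-290.8,306.4),(555.9,-309.3,306.8),(551.9,-327.7,305.3)],77.8)
```

```text
t 4.65 tcp [ 585.1 -175.6  253.1] rot [180.   -0.   77.8] q [-0.4   0.44  1.55  0.    1.16 -0.19] F [ 8.6 -4.2 -9.2] open 0.184
   (582, -189.2, 266) turn [ 0.001 -0.    -0.   ] shift [-0.014  -0.0002 -0.0129]
   (578.7, -204.2, 277) turn [ 0.001 -0.    -0.   ] shift [-0.0293 -0.0002 -0.0239]
   (575.2, -220.2, 286.4) turn [ 0.001 -0.    -0.   ] shift [-0.0457 -0.0003 -0.0333]
   (571.6, -237, 294.1) turn [ 0.001 -0.    -0.   ] shift [-0.0629 -0.0002 -0.041 ]
   (567.8, -254.5, 300) turn [ 0.001 -0.    -0.   ] shift [-0.0808 -0.0002 -0.0469]
   (563.9, -272.5, 304.2) turn [ 0.001 -0.    -0.   ] shift [-0.0992 -0.0002 -0.0511]
   (559.9, -290.8, 306.4) turn [ 0.001 -0.    -0.   ] shift [-0.1179 -0.0003 -0.0533]
   (555.9, -309.3, 306.8) turn [ 0.001 -0.    -0.   ] shift [-0.1369 -0.0003 -0.0537]
   (551.9, -327.7, 305.3) turn [ 0.001 -0.    -0.   ] shift [-0.1557 -0.0003 -0.0522]
```

{"method": "arm_command", "body": {
  "targets": [
    [[0, 0, 0], [-0.014, 0, -0.013], 255],
    [[0, 0, 0], [-0.029, 0, -0.024], 255],
    [[0, 0, 0], [-0.046, 0, -0.033], 255],
    [[0, 0, 0], [-0.063, 0, -0.041], 255],
    [[0, 0, 0], [-0.081, 0, -0.047], 255],
    [[0, 0, 0], [-0.099, 0, -0.051], 255],
    [[0, 0, 0], [-0.118, 0, -0.053], 255],
    [[0, 0, 0], [-0.137, 0, -0.054], 255]
  ]
}}

```text
t: 5.45
eef_pos: [556.1, -308.7, 307.5]
tcp_rot: [3.141, -0.002, 1.358]
ft_force: [6.3, 3.2, -1.5]
opening: 0.185
```

{"method": "arm_command", "body": {
  "targets": [
    [[0, 0, 0], [-0.019, 0, 0.001], 255],
    [[0, 0, 0], [-0.019, 0, 0.001], 255]
  ]
}}

```text
t: 5.65
eef_pos: [551.7, -329.4, 306.4]
tcp_rot: [3.14, 0.0, 1.356]
ft_force: [3.9, -1.5, 4.6]
opening: 0.177
```

Run:
```python
from h import *
delta([])
p,d=snap("side","2"); crop(p,300,60,500,260,3,"c5")
```

```text
t 5.65 tcp [ 551.7 -329.4  306.4] rot [179.9   0.   77.7] q [-0.64  0.45  1.39  0.    1.31 -0.43] F [ 3.9 -1.5  4.6] open 0.177
```

View pics/c5.png

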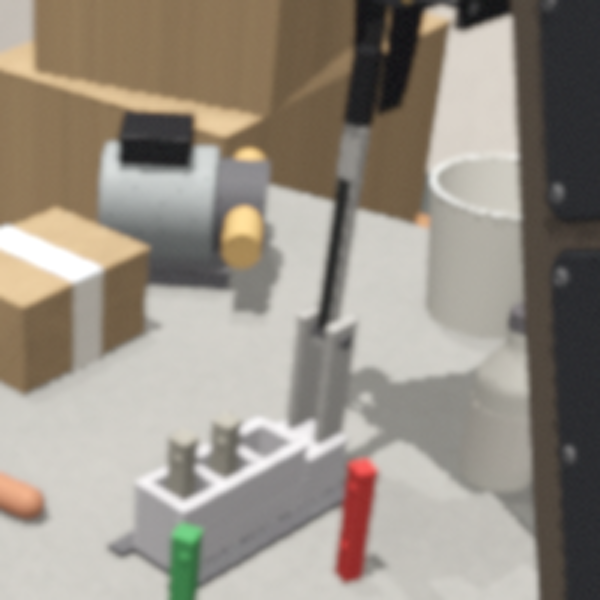

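The lever stands past upright, at about side (418,140), and both spent rods are exposed. I'm releasing it and rising.

{"method": "arm_command", "body": {
  "targets": [
    [[0, 0, 0], [0, 0, 0], 150],
    [[0, 0, 0], [0, 0, 0], 150],
    [[0, 0, 0], [0, 0, 0], 150],
    [[0, 0, 0], [0, 0, 0], 150],
    [[0, 0, 0], [0, 0, -0.04], 150],
    [[0, 0, 0], [0, 0, -0.08], 150],
    [[0, 0, 0], [0, 0, -0.08], 150]
  ]
}}

```text
t: 6.4
eef_pos: [552.6, -327.9, 391.6]
tcp_rot: [3.134, 0.003, 1.358]
ft_force: [-0.1, 0.7, 0.7]
opening: 0.412
```

Run:
```python
from h import *
delta([(577,-196.5,380),(590,-158.3,380),(590,-158.3,130),(590,-158.3,74)],77.8)
```

```text
t 6.4 tcp [ 552.6 -327.9  391.6] rot [179.6   0.2  77.8] q [-0.64  0.4   1.24  0.    1.49 -0.43] F [-0.1  0.7  0.7] open 0.412
   (577, -196.5, 380) turn [0.007 0.003 0.   ] shift [ 0.1336 -0.004   0.0111]
   (590, -158.3, 380) turn [0.007 0.003 0.   ] shift [0.1737 0.0006 0.011 ]
   (590, -158.3, 130) turn [0.007 0.003 0.   ] shift [ 0.1745 -0.0012  0.261 ]
   (590, -158.3, 74) turn [0.007 0.003 0.   ] shift [ 0.1747 -0.0016  0.317 ]
```

{"method": "arm_command", "body": {
  "targets": [
    [[0, 0, 0], [0.05, 0, 0], 150],
    [[0, 0, 0], [0.1, 0, 0.02], 150],
    [[0, 0, 0], [0.15, 0, 0.07], 150],
    [[0, 0, 0], [0.174, 0, 0.12], 150],
    [[0, 0, 0], [0.174, 0, 0.17], 150],
    [[0, 0, 0], [0.174, 0, 0.22], 150],
    [[0, 0, 0], [0.174, 0, 0.25], 150],
    [[0, 0, 0], [0.174, 0, 0.25], 150]
  ]
}}

```text
t: 7.2
eef_pos: [585.9, -156.0, 130.6]
tcp_rot: [-3.132, -0.002, 1.358]
ft_force: [-0.5, 0.1, -0.1]
opening: 0.412
```

Run:
```python
from h import *
delta([(590,-158.3,130),(590,-158.3,74)],77.8)
```

```text
t 7.2 tcp [ 585.9 -156.   130.6] rot [-1.794e+02 -1.000e-01  7.780e+01] q [-0.37  0.56  1.69  0.    0.9  -0.16] F [-0.5  0.1 -0.1] open 0.412
   (590, -158.3, 130) turn [-0.01  -0.002  0.001] shift [-0.0014  0.0045  0.0006]
   (590, -158.3, 74) turn [-0.01  -0.002  0.001] shift [-0.0015  0.005   0.0566]
```

{"method": "arm_command", "body": {
  "targets": [
    [[-0.005, 0, 0], [-0.0015, 0.0045, 0], 150],
    [[-0.005, 0, 0], [-0.0015, 0.0045, 0.03], 150],
    [[-0.005, 0, 0], [-0.0015, 0.0045, 0.056], 150],
    [[-0.005, 0, 0], [-0.0015, 0.0045, 0.056], 255],
    [[-0.005, 0, 0], [-0.0015, 0.0045, 0.056], 255],
    [[-0.005, 0, 0], [-0.0015, 0.0045, 0.056], 255],
    [[-0.005, 0, 0], [-0.0015, 0.0045, 0.056], 255],
    [[-0.005, 0, 0], [-0.0015, 0.0045, 0.056], 255]
  ]
}}

```text
t: 8.0
eef_pos: [593.8, -160.4, 82.4]
tcp_rot: [3.133, 0.001, 1.358]
ft_force: [-0.5, -0.7, 7.6]
opening: 0.173
```

Run:
```python
from h import *
delta([(440,80,74),(440,80,190),(590,-158.3,74)],77.8)
```

```text
t 8.0 tcp [ 593.8 -160.4   82.4] rot [179.5   0.   77.8] q [-0.37  0.63  1.71  0.    0.79 -0.16] F [-0.5 -0.7  7.6] open 0.173
   (440, 80, 74) turn [0.009 0.001 0.   ] shift [ 0.2025 -0.2012  0.0065]
   (440, 80, 190) turn [0.009 0.001 0.   ] shift [ 0.2024 -0.2002 -0.1095]
   (590, -158.3, 74) turn [0.009 0.001 0.   ] shift [ 0.0013 -0.0043  0.0084]
```

{"method": "arm_command", "body": {
  "targets": [
    [[0, 0, 0], [0, 0, -0.03], 255],
    [[0, 0, 0], [0, 0, -0.07], 255],
    [[0, 0, 0], [0, 0, -0.11], 255],
    [[0, 0, 0], [0, 0, -0.11], 255],
    [[0, 0, 0], [0, 0, -0.11], 255],
    [[0, 0, 0], [0, 0, -0.11], 255]
  ]
}}

```text
t: 8.6
eef_pos: [591.7, -159.6, 189.5]
tcp_rot: [3.138, -0.0, 1.358]
ft_force: [0.4, 0.1, -0.7]
opening: 0.179
```

Run:
```python
from h import *
delta([(440,80,190),(440,80,90)],77.8)
p,d=snap("side","3"); crop(p,300,60,500,260,3,"c6")
p,d=snap("top","3")
```

```text
t 8.6 tcp [ 591.7 -159.6  189.5] rot [179.8  -0.   77.8] q [-0.37  0.5   1.62  0.    1.02 -0.16] F [ 0.4  0.1 -0.7] open 0.179
   (440, 80, 190) turn [ 0.004 -0.    -0.   ] shift [ 0.2021 -0.1989 -0.0012]
   (440, 80, 90) turn [ 0.004 -0.    -0.   ] shift [ 0.2021 -0.1993  0.0988]
```

View pics/c6.png

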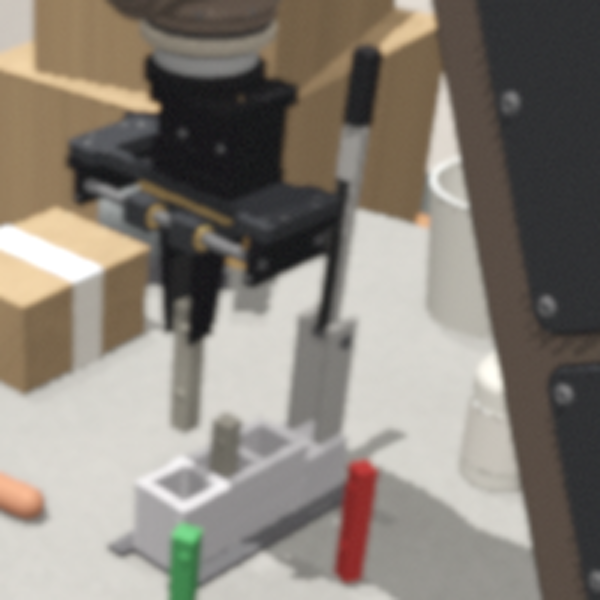

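View pics/top3.png

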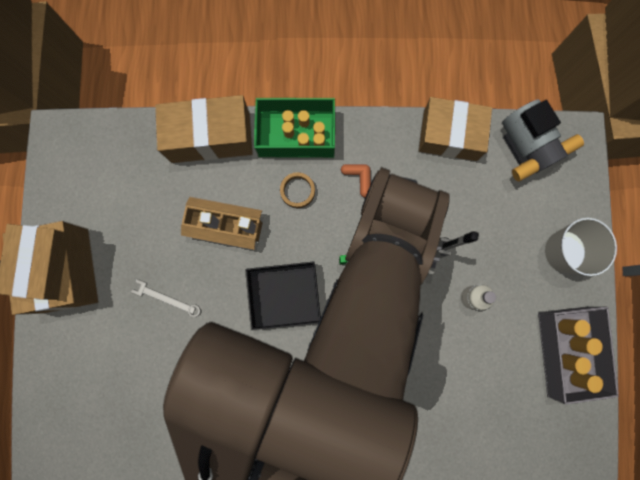

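The side view shows the rod held at about (361,180) with well 2 empty at (362,220). The second rod is still at (375,207), and the lever is upright at (418,140). The top view shows the bin unchanged at (284,296).

{"method": "arm_command", "body": {
  "targets": [
    [[0, 0, 0], [0.0, 0, -0.02], 255],
    [[0, 0, 0], [0.227, -0.201, -0.02], 255],
    [[0, 0, 0], [0.227, -0.201, -0.02], 255],
    [[0, 0, 0], [0.227, -0.201, -0.02], 255],
    [[0, 0, 0], [0.227, -0.201, -0.02], 255],
    [[0, 0, 0], [0.227, -0.201, -0.02], 255],
    [[0, 0, 0], [0.227, -0.201, -0.02], 255],
    [[0, 0, 0], [0.227, -0.201, -0.02], 255]
  ]
}}

```text
t: 9.5
eef_pos: [440.6, 108.0, 208.6]
tcp_rot: [3.139, 0.0, 1.362]
ft_force: [-0.4, -0.1, -0.9]
opening: 0.177
```

{"method": "arm_command", "body": {
  "targets": [
    [[0, 0, 0], [0.0, 0, 0], 255],
    [[0, 0, 0], [0.0, 0, 0], 255],
    [[0, 0, 0], [0.0, 0, 0], 255]
  ]
}}

```text
t: 9.8
eef_pos: [444.2, 103.6, 208.8]
tcp_rot: [3.137, 0.0, 1.356]
ft_force: [0.0, 0.3, -0.3]
opening: 0.177
```

Run:
```python
from h import *
delta([(443,105,90)],77.8)
p,d=snap("side","4")
```

```text
t 9.8 tcp [444.2 103.6 208.8] rot [179.7   0.   77.7] q [ 0.09  0.26  1.96 -0.    0.92  0.3 ] F [ 0.   0.3 -0.3] open 0.177
   (443, 105, 90) turn [ 0.005  0.    -0.002] shift [ 0.0011 -0.002   0.1188]
```

View pics/side4.png

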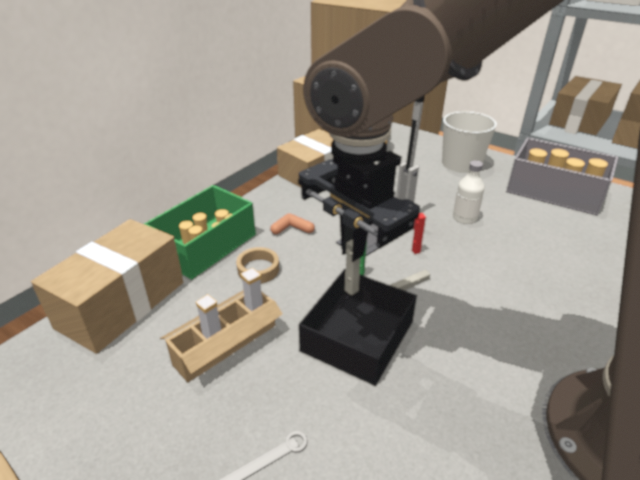

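The rod hangs at about side (352,272) over the bin. I'm lowering and releasing.

{"method": "arm_command", "body": {
  "targets": [
    [[0, 0, 0], [0, 0, 0.05], 255],
    [[0, 0, 0], [0, 0, 0.1], 255],
    [[0, 0, 0], [0, 0, 0.118], 255],
    [[0, 0, 0], [0, 0, 0.118], 255],
    [[0, 0, 0], [0, 0, 0.118], 150],
    [[0, 0, 0], [0, 0, 0.118], 150],
    [[0, 0, 0], [0, 0, 0.118], 150],
    [[0, 0, 0], [0, 0, 0.118], 150]
  ]
}}

```text
t: 10.65
eef_pos: [444.6, 104.5, 92.0]
tcp_rot: [3.135, -0.001, 1.358]
ft_force: [0.3, 0.3, -0.9]
opening: 0.4
```

{"method": "arm_command", "body": {
  "targets": [
    [[0, 0, 0], [0, 0, -0.04], 150],
    [[0, 0, 0], [0, 0, -0.08], 150],
    [[0, 0, 0], [0, 0, -0.12], 150],
    [[0, 0, 0], [0, 0, -0.12], 150],
    [[0, 0, 0], [0, 0, -0.12], 150]
  ]
}}

```text
t: 11.15
eef_pos: [443.6, 104.7, 212.0]
tcp_rot: [3.134, -0.001, 1.358]
ft_force: [0.4, 0.3, 0.3]
opening: 0.414
```

Run:
```python
from h import *
delta([(577,-196.3,200),(577,-196.3,130)],77.8)
p,d=snap("side","5"); crop(p,280,180,480,390,3,"c7")
z=np.load("side5.npz");g,Q=cloud("side",z['d'],340,170,440,262)
for c in clusters(Q[(Q[:,2]>102)&(Q[:,2]<110)],6): print(c.mean(0).round(1),len(c),rect(c)[:3])
```

```text
t 11.15 tcp [443.6 104.7 212. ] rot [179.6  -0.   77.8] q [ 0.09  0.25  1.96 -0.    0.92  0.3 ] F [0.4 0.3 0.3] open 0.414
   (577, -196.3, 200) turn [ 0.007 -0.001  0.   ] shift [-0.266   0.1938  0.0132]
   (577, -196.3, 130) turn [ 0.007 -0.001  0.   ] shift [-0.2661  0.1933  0.0832]
[ 566.7 -302.8  105.9] 28 (array([ 565.5, -305.1]), array([29.4,  6. ]), 72.4)
[ 540.1 -295.6  105.9] 28 (array([ 539.5, -296.5]), array([25.7,  7.8]), 68.1)
```

View pics/c7.png

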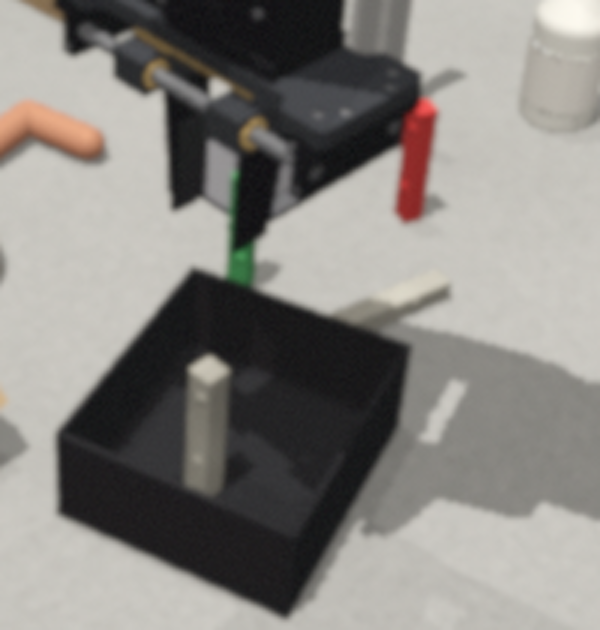

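The first rod stands in the bin, at about side (349,322). Now the second rod.

{"method": "arm_command", "body": {
  "targets": [
    [[0.004, 0, 0], [-0.266, 0.194, 0], 150],
    [[0.004, 0, 0], [-0.266, 0.194, 0], 150],
    [[0.004, 0, 0], [-0.266, 0.194, 0], 150],
    [[0.004, 0, 0], [-0.266, 0.194, 0], 150],
    [[0.004, 0, 0], [-0.266, 0.194, 0], 150],
    [[0.004, 0, 0], [-0.266, 0.194, 0], 150],
    [[0.004, 0, 0], [-0.266, 0.194, 0], 150],
    [[0.004, 0, 0], [-0.266, 0.194, 0.02], 150]
  ]
}}

```text
t: 12.0
eef_pos: [578.4, -200.2, 191.3]
tcp_rot: [3.139, 0.001, 1.355]
ft_force: [0.3, 1.1, -0.3]
opening: 0.409
```

{"method": "arm_command", "body": {
  "targets": [
    [[0, 0, 0], [0.0, 0, 0.03], 150],
    [[0, 0, 0], [0.0, 0, 0.06], 150],
    [[0, 0, 0], [0.0, 0, 0.06], 150],
    [[0, 0, 0], [0.0, 0, 0.06], 150]
  ]
}}

```text
t: 12.4
eef_pos: [576.9, -196.3, 131.4]
tcp_rot: [-3.14, -0.001, 1.358]
ft_force: [0.3, -0.3, -0.2]
opening: 0.412
```

Run:
```python
from h import *
delta([(577,-196.3,74)],77.8)
```

```text
t 12.4 tcp [ 576.9 -196.3  131.4] rot [-179.9   -0.    77.8] q [-0.44  0.56  1.68  0.    0.9  -0.22] F [ 0.3 -0.3 -0.2] open 0.412
   (577, -196.3, 74) turn [-0.001 -0.001 -0.   ] shift [-0.      0.0001  0.0574]
```

{"method": "arm_command", "body": {
  "targets": [
    [[0, 0, 0], [0, 0, 0.03], 150],
    [[0, 0, 0], [0, 0, 0.057], 150],
    [[0, 0, 0], [0, 0, 0.057], 150],
    [[0, 0, 0], [0, 0, 0.057], 255],
    [[0, 0, 0], [0, 0, 0.057], 255],
    [[0, 0, 0], [0, 0, 0.057], 255],
    [[0, 0, 0], [0, 0, 0.057], 255],
    [[0, 0, 0], [0, 0, 0.057], 255]
  ]
}}

```text
t: 13.2
eef_pos: [577.9, -196.7, 76.5]
tcp_rot: [3.138, 0.0, 1.358]
ft_force: [0.3, 0.2, 7.8]
opening: 0.181
```

{"method": "arm_command", "body": {
  "targets": [
    [[0, 0, 0], [0, 0, -0.03], 255],
    [[0, 0, 0], [0, 0, -0.08], 255],
    [[0, 0, 0], [0, 0, -0.13], 255],
    [[0, 0, 0], [0, 0, -0.13], 255],
    [[0, 0, 0], [0, 0, -0.13], 255]
  ]
}}

```text
t: 13.7
eef_pos: [577.2, -196.4, 206.3]
tcp_rot: [3.138, 0.0, 1.358]
ft_force: [-0.6, 0.1, -0.9]
opening: 0.178
```

Run:
```python
from h import *
delta([(443,50,205),(443,50,84)],77.8)
p,d=snap("side","6"); crop(p,280,80,480,290,3,"c8")
```

```text
t 13.7 tcp [ 577.2 -196.4  206.3] rot [179.8   0.   77.8] q [-0.44  0.48  1.61  0.    1.05 -0.22] F [-0.6  0.1 -0.9] open 0.178
   (443, 50, 205) turn [ 0.003  0.    -0.   ] shift [ 0.2125 -0.1832  0.0005]
   (443, 50, 84) turn [ 0.003  0.    -0.   ] shift [ 0.2125 -0.1836  0.1215]
```

View pics/c8.png

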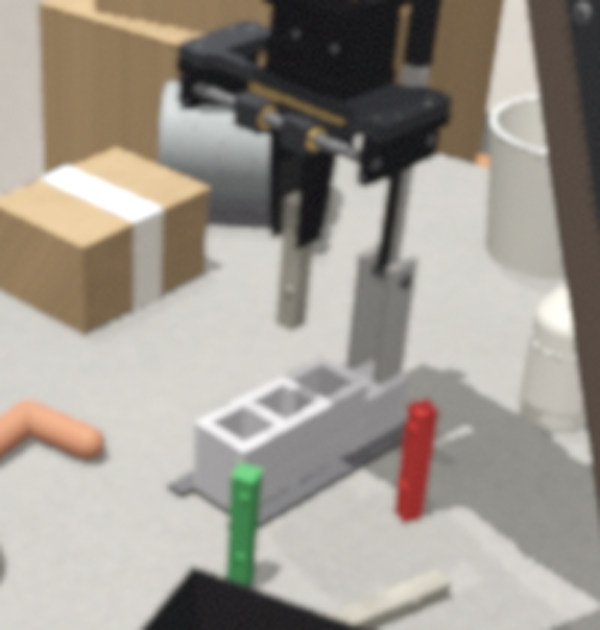

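All three wells show empty, around side (362,220), (375,213) and (388,207), and the second rod is held.

{"method": "arm_command", "body": {
  "targets": [
    [[0, 0, 0], [0.212, -0.183, 0], 255],
    [[0, 0, 0], [0.212, -0.183, 0], 255],
    [[0, 0, 0], [0.212, -0.183, 0], 255],
    [[0, 0, 0], [0.212, -0.183, 0], 255],
    [[0, 0, 0], [0.212, -0.183, 0], 255],
    [[0, 0, 0], [0.212, -0.183, 0], 255],
    [[0, 0, 0], [0.212, -0.183, 0], 255],
    [[0, 0, 0], [0.212, -0.183, 0], 255]
  ]
}}

```text
t: 14.55
eef_pos: [442.7, 49.8, 204.1]
tcp_rot: [-3.141, 0.0, 1.359]
ft_force: [-0.1, -0.3, -0.9]
opening: 0.178
```

Run:
```python
from h import *
delta([(443,50,84)],77.8)
p,d=snap("side","7"); crop(p,280,180,480,390,3,"c9")
```

```text
t 14.55 tcp [442.7  49.8 204.1] rot [-180.     0.    77.9] q [-0.04  0.25  1.99 -0.    0.9   0.18] F [-0.1 -0.3 -0.9] open 0.178
   (443, 50, 84) turn [-0.001  0.     0.001] shift [0.0003 0.0004 0.1201]
```

View pics/c9.png

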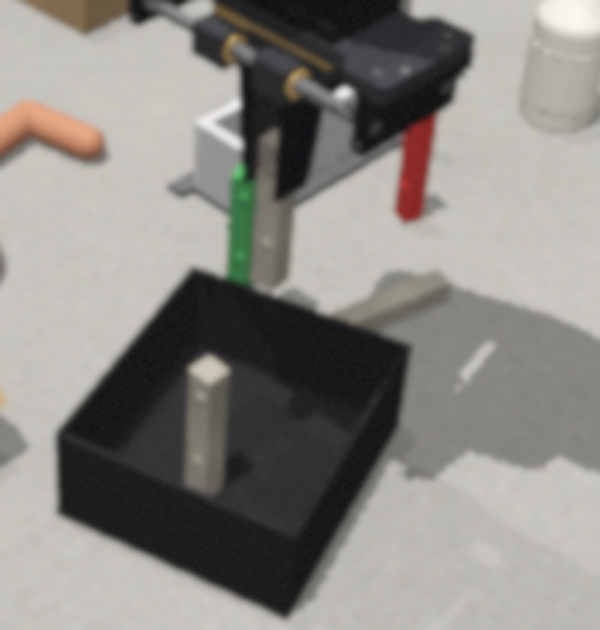

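The bin hasn't moved (corners at side (301,325) and (416,296)). I'm lowering the second rod in next to the first.

{"method": "arm_command", "body": {
  "targets": [
    [[0, 0, 0], [0, 0, 0.05], 255],
    [[0, 0, 0], [0, 0, 0.1], 255],
    [[0, 0, 0], [0, 0, 0.12], 255],
    [[0, 0, 0], [0, 0, 0.12], 255],
    [[0, 0, 0], [0, 0, 0.12], 150],
    [[0, 0, 0], [0, 0, 0.12], 150],
    [[0, 0, 0], [0, 0, 0.12], 150],
    [[0, 0, 0], [0, 0, 0.12], 150]
  ]
}}

```text
t: 15.4
eef_pos: [443.6, 49.4, 85.9]
tcp_rot: [3.139, -0.0, 1.358]
ft_force: [-1.2, 0.6, -0.3]
opening: 0.401
```

{"method": "arm_command", "body": {
  "targets": [
    [[0, 0, 0], [0, 0, -0.04], 150],
    [[0, 0, 0], [0, 0, -0.08], 150],
    [[0, 0, 0], [0, 0, -0.12], 150],
    [[0, 0, 0], [0, 0, -0.12], 150],
    [[0, 0, 0], [0, 0, -0.12], 150]
  ]
}}

```text
t: 15.9
eef_pos: [443.1, 49.6, 205.8]
tcp_rot: [3.138, -0.001, 1.358]
ft_force: [-0.3, 0.1, -0.1]
opening: 0.413
```

Run:
```python
from h import *
delta([(434,-105,200),(434,-105,100,65)],77.8)
p,d=snap("side","8"); crop(p,280,180,480,390,3,"c10")
snap("top","8")
```

```text
t 15.9 tcp [443.1  49.6 205.8] rot [179.8  -0.   77.8] q [-0.04  0.25  1.99 -0.    0.9   0.18] F [-0.3  0.1 -0.1] open 0.413
   (434, -105, 200) turn [ 0.004 -0.001  0.   ] shift [-0.153   0.0237  0.0058]
   (434, -105, 100, 65) turn [ 0.004 -0.001  0.224] shift [-0.153   0.0234  0.1058]
```

View pics/c10.png

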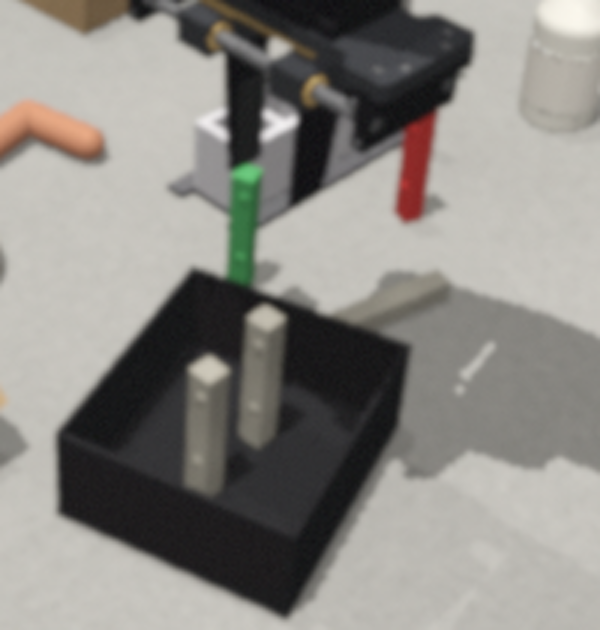

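View pics/top8.png

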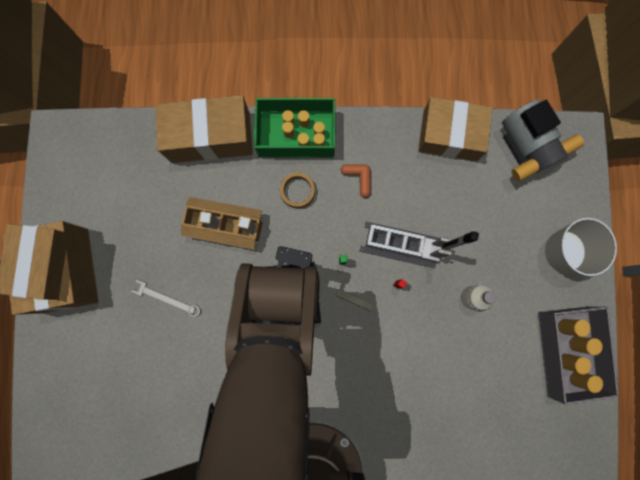

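Run:
```python
from h import *
z=np.load("top8.npz");D=z['d'];p=z['p']
g,P=cloud("top",D,325,240,420,315); hsv=cv2.cvtColor(p,cv2.COLOR_BGR2HSV)[g[:,1],g[:,0]]
for n,m in (("green",(hsv[:,1]>130)&(abs(hsv[:,0].astype(int)-60)<20)),("red",(hsv[:,1]>130)&((hsv[:,0]<8)|(hsv[:,0]>172)))):
    q=P[m&(P[:,2]>90)&(P[:,2]<130)]; print(n,q.mean(0),len(q))
q=P[(P[:,2]>12)&(P[:,2]<24)]; 
for c in clusters(q,7): print("low",c.mean(0).round(1),len(c),rect(c))
g,P=cloud("top",D,340,205,470,280)
for c in clusters(P[(P[:,2]>63)&(P[:,2]<69)],6): print("car",len(c),rect(c))
```

```text
green [530.63358369 -72.58017207  99.86723187] 40
red [ 473.04214377 -212.42901971   99.4738476 ] 54
low [ 567.9 -262.8   20.6] 7 (array([ 567.9, -262.8]), array([ 1.4, 16.5]), 72.4, [[560.0, -261.0], [576.0, -266.0], [576.0, -265.0], [560.0, -260.0]])
low [ 564.  -159.3   19.3] 16 (array([ 562.6, -157.6]), array([48.9,  5.1]), 77.1, [[555.0, -181.0], [560.0, -182.0], [571.0, -134.0], [566.0, -133.0]])
low [ 434.1 -105.4   17.1] 266 (array([ 434.6, -105.3]), array([98.9, 18.3]), 66.8, [[407.0, -147.0], [424.0, -154.0], [462.0, -63.0], [446.0, -56.0]])
car 461 (array([ 580.4, -204.2]), array([137.3,  51. ]), 77.9, [[541.0, -266.0], [591.0, -277.0], [620.0, -142.0], [570.0, -132.0]])
```

The side crop shows both spent rods standing in the bin, at about (349,322) and (367,303). The lying rod is still at top (355,300), with its centre at (434.5,-105) and its long axis at 67°.

{"method": "arm_command", "body": {
  "targets": [
    [[0.004, 0, 0.19], [-0.153, 0.0237, 0], 150],
    [[0.004, 0, 0.19], [-0.153, 0.0237, 0], 150],
    [[0.004, 0, 0.19], [-0.153, 0.0237, 0], 150],
    [[0.004, 0, 0.19], [-0.153, 0.0237, 0], 150],
    [[0.004, 0, 0.19], [-0.153, 0.0237, 0.04], 150],
    [[0.004, 0, 0.19], [-0.153, 0.0237, 0.09], 150],
    [[0.004, 0, 0.19], [-0.153, 0.0237, 0.14], 150],
    [[0.004, 0, 0.19], [-0.153, 0.0237, 0.14], 150]
  ]
}}

```text
t: 16.8
eef_pos: [430.8, -103.6, 59.3]
tcp_rot: [-3.126, 0.0, 1.168]
ft_force: [-0.9, 0.8, 0.6]
opening: 0.409
```

{"method": "arm_command", "body": {
  "targets": [
    [[0, 0, 0], [0, 0, 0], 150],
    [[0, 0, 0], [0, 0, 0], 150]
  ]
}}

```text
t: 17.0
eef_pos: [434.8, -105.1, 66.8]
tcp_rot: [-3.141, 0.0, 1.168]
ft_force: [-0.0, 0.3, 0.2]
opening: 0.412
```

Run:
```python
from h import *
delta([(434.5,-105.3,4)],67)
p,d=snap("side","9"); crop(p,300,180,500,390,3,"c11")
g,P=cloud("side",d,390,260,440,300); q=P[(P[:,2]>10)&(P[:,2]<24)]
for c in clusters(q,7): print(c.mean(0).round(1),len(c),rect(c)[:4])
```

```text
t 17.0 tcp [ 434.8 -105.1   66.8] rot [-180.     0.    66.9] q [-0.39  0.49  2.13 -0.    0.53  0.02] F [-0.   0.3  0.2] open 0.412
   (434.5, -105.3, 4) turn [-0.     0.    -0.001] shift [-0.0003 -0.0002  0.0628]
[ 428.1 -106.8   16.8] 307 (array([ 430.7, -106.8]), array([94.3, 21.2]), 66.5, [[402.0, -146.0], [422.0, -154.0], [459.0, -68.0], [440.0, -59.0]])
```

View pics/c11.png

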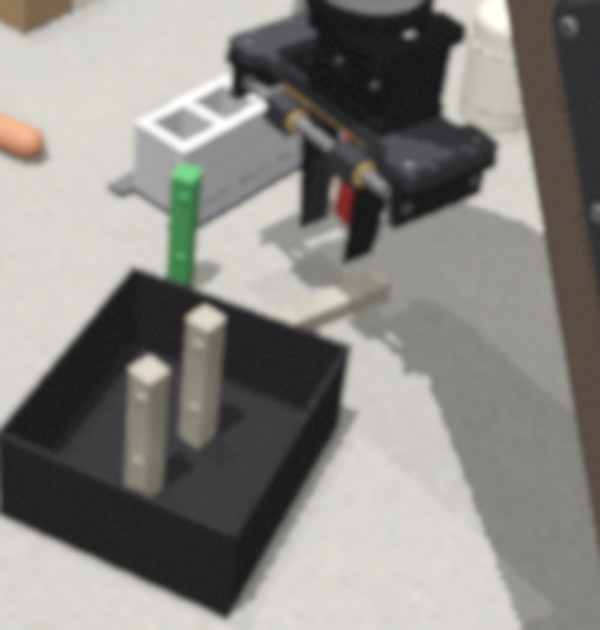

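The rod still lies at about side (410,282), where I measured it. I'm going down and closing.

{"method": "arm_command", "body": {
  "targets": [
    [[0, 0, 0], [0, 0, 0.03], 150],
    [[0, 0, 0], [0, 0, 0.05], 150],
    [[0, 0, 0], [0, 0, 0.0615], 150],
    [[0, 0, 0], [0, 0, 0.0615], 150],
    [[0, 0, 0], [0, 0, 0.0615], 255],
    [[0, 0, 0], [0, 0, 0.0615], 255],
    [[0, 0, 0], [0, 0, 0.0615], 255],
    [[0, 0, 0], [0, 0, 0.0615], 255]
  ]
}}

```text
t: 17.85
eef_pos: [434.2, -105.1, 4.3]
tcp_rot: [-3.14, 0.0, 1.168]
ft_force: [-0.9, -0.7, 10.1]
opening: 0.176
```

{"method": "arm_command", "body": {
  "targets": [
    [[0, 0, 0], [0, 0, 0], 255],
    [[0, 0, 0], [0, 0, 0], 255],
    [[0, 0, 0], [0, 0, -0.03], 255],
    [[0, 0, 0], [0, 0, -0.08], 255],
    [[0, 0, 0], [0, 0, -0.13], 255],
    [[0, 0, 0], [0, 0, -0.18], 255],
    [[0, 0, 0], [0, 0, -0.18], 255],
    [[0, 0, 0], [0, 0, -0.18], 255]
  ]
}}

```text
t: 18.65
eef_pos: [434.3, -105.2, 184.3]
tcp_rot: [-3.141, 0.0, 1.168]
ft_force: [0.3, 0.1, -1.7]
opening: 0.175
```

Run:
```python
from h import *
delta([(485,80,185)],96.4)
p,d=snap("side","10"); crop(p,300,130,500,390,2.3,"c12")
```

```text
t 18.65 tcp [ 434.3 -105.2  184.3] rot [-180.     0.    66.9] q [-0.39  0.28  2.01 -0.    0.85  0.02] F [ 0.3  0.1 -1.7] open 0.175
   (485, 80, 185) turn [-0.    -0.    -0.515] shift [ 0.1902 -0.026  -0.0007]
```

View pics/c12.png

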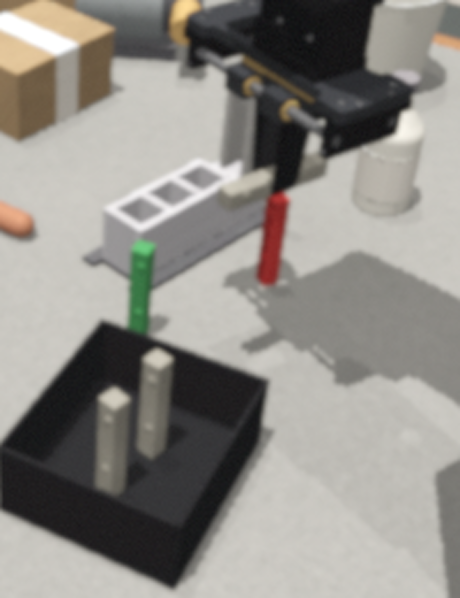

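The rod is held level, at about side (418,205), and the bin is unchanged.

{"method": "arm_command", "body": {
  "targets": [
    [[0, 0, -0.515], [0.19, -0.026, 0], 255],
    [[0, 0, -0.515], [0.19, -0.026, 0], 255],
    [[0, 0, -0.515], [0.19, -0.026, 0], 255],
    [[0, 0, -0.515], [0.19, -0.026, 0], 255],
    [[0, 0, -0.515], [0.19, -0.026, 0], 255],
    [[0, 0, -0.515], [0.19, -0.026, 0], 255],
    [[0, 0, -0.515], [0.19, -0.026, 0], 255],
    [[0, 0, -0.515], [0.19, -0.026, 0], 255]
  ]
}}

```text
t: 19.5
eef_pos: [484.6, 78.6, 183.0]
tcp_rot: [-3.138, -0.001, 1.681]
ft_force: [0.9, 0.7, -0.3]
opening: 0.176
```

Run:
```python
from h import *
p,d=snap("side","11")
g,P=cloud("side",d,295,260,425,380); 
c=max(clusters(P[(P[:,2]>64)&(P[:,2]<74)],6),key=len); print("rim",len(c),rect(c))
for c in clusters(P[(P[:,2]>98)&(P[:,2]<110)],6): print("rods",c.mean(0).round(1),len(c))
delta([(485,80,45)],96.4)
```

```text
rim 1118 (array([441.9,  75.5]), array([152.7, 173.2]), 6.6, [[356.0, 153.0], [376.0, -19.0], [528.0, -2.0], [508.0, 170.0]])
rods [441.8  50.  103.5] 92
rods [444.7 105.3 103.5] 105
t 19.55 tcp [484.7  78.7 183.2] rot [-1.798e+02 -1.000e-01  9.630e+01] q [ 0.03  0.34  1.92  0.    0.89 -0.09] F [-0.4  0.1 -0.5] open 0.177
   (485, 80, 45) turn [-0.003 -0.001 -0.002] shift [0.0011 0.0009 0.1382]
```

View pics/side11.png

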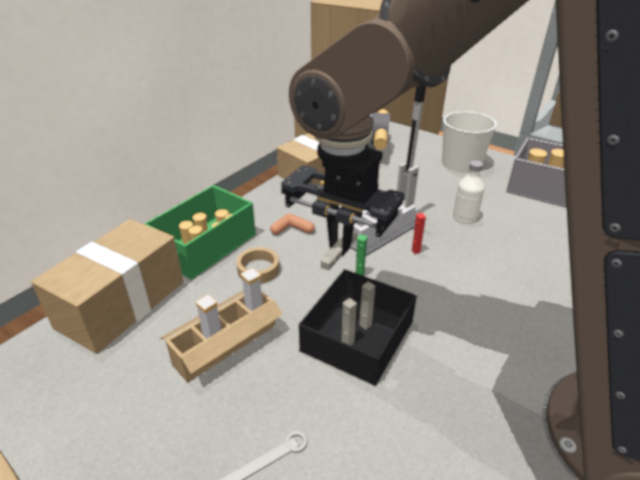

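The bin rim is centred at (442,75) and the rods stand at (442,50) and (445,105). The lane at bin x of about +42 mm is free, so I'm lowering into it.

{"method": "arm_command", "body": {
  "targets": [
    [[0, 0, 0], [0.001, 0, 0.05], 255],
    [[0, 0, 0], [0.001, 0, 0.09], 255],
    [[0, 0, 0], [0.001, 0, 0.12], 255],
    [[0, 0, 0], [0.001, 0, 0.138], 255],
    [[0, 0, 0], [0.001, 0, 0.138], 255],
    [[0, 0, 0], [0.001, 0, 0.138], 185],
    [[0, 0, 0], [0.001, 0, 0.138], 185],
    [[0, 0, 0], [0.001, 0, 0.138], 185]
  ]
}}

```text
t: 20.35
eef_pos: [485.0, 80.8, 46.6]
tcp_rot: [-3.141, -0.001, 1.683]
ft_force: [-0.1, -0.4, 0.1]
opening: 0.274
```

{"method": "arm_command", "body": {
  "targets": [
    [[0, 0, 0], [0, 0, 0], 185],
    [[0, 0, 0], [0, 0, -0.03], 185],
    [[0, 0, 0], [0, 0, -0.07], 185],
    [[0, 0, 0], [0, 0, -0.12], 185],
    [[0, 0, 0], [0, 0, -0.17], 150],
    [[0, 0, 0], [0, 0, -0.17], 150],
    [[0, 0, 0], [0, 0, -0.17], 150]
  ]
}}

```text
t: 21.05
eef_pos: [485.0, 80.8, 216.7]
tcp_rot: [3.141, -0.001, 1.683]
ft_force: [-1.0, -0.9, -0.3]
opening: 0.401
```

Run:
```python
from h import *
p,d=snap("side","12"); crop(p,280,220,440,400,3.3,"c13")
z=np.load("top8.npz");g,P=cloud("top",z['d'],172,190,272,258)
for c in clusters(P[(P[:,2]>120)&(P[:,2]<131)]): print("top new",c.mean(0).round(1),rect(c)[:3])
g,P=cloud("side",d,160,250,300,380)
for c in clusters(P[(P[:,2]>121)&(P[:,2]<131)],6): print("side new",c.mean(0).round(1),rect(c)[:3],len(c))
delta([(613.5,162,215),(625,253.7,215),(613.5,162,90)],81)
```

```text
top new [625.  253.3 125.4] (array([625.4, 254. ]), array([25.9, 24.9]), 80.9)
top new [613.3 162.  125.1] (array([613.5, 162.4]), array([25.4, 24.9]), 75.9)
side new [611.4 165.8 125.4] (array([613.2, 164.7]), array([25.6, 27.9]), 77.4) 170
side new [622.2 258.1 125.5] (array([623.9, 257.3]), array([25.2, 28.1]), 82.9) 202
t 21.1 tcp [484.5  80.8 215.4] rot [-1.799e+02 -1.000e-01  9.640e+01] q [ 0.03  0.3   1.88  0.    0.97 -0.08] F [-0.2 -0.4 -0.6] open 0.408
   (613.5, 162, 215) turn [-0.003 -0.001  0.269] shift [0.0663 0.1373 0.0002]
   (625, 253.7, 215) turn [-0.003 -0.001  0.269] shift [0.1561 0.159  0.0003]
   (613.5, 162, 90) turn [-0.003 -0.001  0.269] shift [0.0661 0.1376 0.1252]
```

View pics/c13.png

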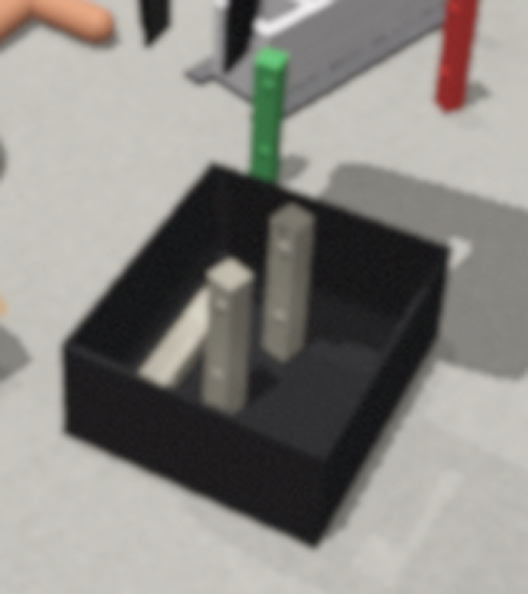

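All three spent rods are in the bin, two standing and one lying at about side (335,326). Next are the new rods.

{"method": "arm_command", "body": {
  "targets": [
    [[0, 0, 0.34], [0.067, 0.138, 0], 95],
    [[0, 0, 0.34], [0.067, 0.138, 0], 95],
    [[0, 0, 0.34], [0.067, 0.138, 0], 95],
    [[0, 0, 0.34], [0.067, 0.138, 0], 95],
    [[0, 0, 0.34], [0.067, 0.138, 0], 95],
    [[0, 0, 0.34], [0.067, 0.138, 0.04], 95],
    [[0, 0, 0.34], [0.067, 0.138, 0.06], 95],
    [[0, 0, 0.34], [0.067, 0.138, 0.06], 95]
  ]
}}

```text
t: 21.9
eef_pos: [611.8, 161.8, 152.1]
tcp_rot: [-3.133, 0.002, 1.343]
ft_force: [0.0, -0.3, -0.6]
opening: 0.628
```

{"method": "arm_command", "body": {
  "targets": [
    [[0, 0, 0], [0, 0, 0], 95],
    [[0, 0, 0], [0, 0, 0], 95]
  ]
}}

```text
t: 22.1
eef_pos: [614.6, 162.6, 156.6]
tcp_rot: [-3.14, -0.001, 1.343]
ft_force: [0.3, 0.1, -0.1]
opening: 0.629
```

Run:
```python
from h import *
delta([(613.4,163,85)],77)
```

```text
t 22.1 tcp [614.6 162.6 156.6] rot [-1.799e+02 -1.000e-01  7.690e+01] q [0.15 0.57 1.59 0.   0.98 0.38] F [ 0.3  0.1 -0.1] open 0.629
   (613.4, 163, 85) turn [-0.001 -0.001 -0.001] shift [ 0.0001 -0.0011  0.0716]
```

{"method": "arm_command", "body": {
  "targets": [
    [[0, 0, 0], [0, -0.001, 0.035], 95],
    [[0, 0, 0], [0, -0.001, 0.071], 95],
    [[0, 0, 0], [0, -0.001, 0.071], 95],
    [[0, 0, 0], [0, -0.001, 0.071], 255],
    [[0, 0, 0], [0, -0.001, 0.071], 255],
    [[0, 0, 0], [0, -0.001, 0.071], 255],
    [[0, 0, 0], [0, -0.001, 0.071], 255],
    [[0, 0, 0], [0, -0.001, 0.071], 255]
  ]
}}

```text
t: 22.9
eef_pos: [613.4, 163.1, 85.0]
tcp_rot: [-3.14, -0.001, 1.343]
ft_force: [0.4, -0.1, -0.4]
opening: 0.262
```

{"method": "arm_command", "body": {
  "targets": [
    [[0, 0, 0], [0, 0, 0], 255],
    [[0, 0, 0], [0, 0, 0], 255],
    [[0, 0, 0], [0, 0, 0], 255],
    [[0, 0, 0], [0, 0, 0], 255],
    [[0, 0, 0], [0, 0, 0], 255]
  ]
}}

```text
t: 23.4
eef_pos: [613.4, 163.2, 84.9]
tcp_rot: [-3.139, -0.001, 1.343]
ft_force: [-1.4, 0.8, 6.8]
opening: 0.252
```

{"method": "arm_command", "body": {
  "targets": [
    [[0, 0, 0], [0, 0, -0.03], 255],
    [[0, 0, 0], [0, 0, -0.08], 255],
    [[0, 0, 0], [0, 0, -0.13], 255],
    [[0, 0, 0], [0, 0, -0.15], 255],
    [[0, 0, 0], [0, 0, -0.15], 255],
    [[0, 0, 0], [0, 0, -0.15], 255]
  ]
}}

```text
t: 24.0
eef_pos: [613.1, 162.8, 233.1]
tcp_rot: [-3.137, 0.0, 1.343]
ft_force: [-0.5, -0.4, -1.9]
opening: 0.249
```

Run:
```python
from h import *
delta([(579,-201.5,235)],77.8)
p,d=snap("side","13"); snap("top","13")
```

```text
t 24.0 tcp [613.1 162.8 233.1] rot [-179.8    0.    76.9] q [0.15 0.49 1.51 0.   1.15 0.38] F [-0.5 -0.4 -1.9] open 0.249
   (579, -201.5, 235) turn [-0.004  0.    -0.015] shift [-0.3626  0.0491 -0.002 ]
```

View pics/side13.png

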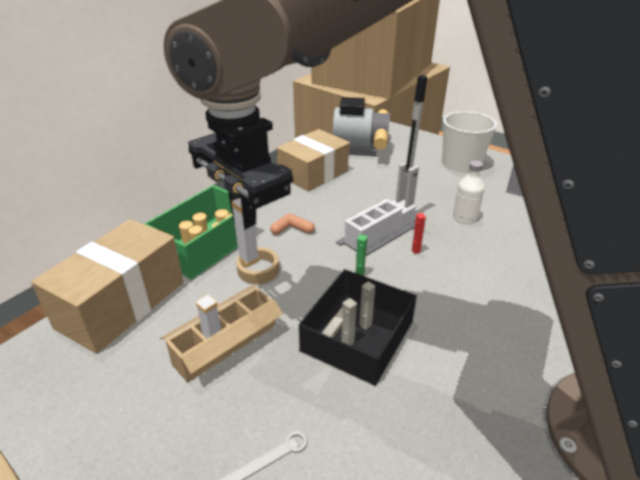

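The rod is held at about side (246,235), with the carrier fully visible at (380,222). I'm refining the carrier pose from both views.

```bash
python3 - <<'E'
from h import *
for n,r in(("side",(335,190,420,250)),("top",(355,215,450,275))):
    z=np.load(n+"13.npz");g,P=cloud(n,z['d'],*r)
    c=max(clusters(P[(P[:,2]>62)&(P[:,2]<70)],5),key=len); print(n,len(c),rect(c))
    o=np.array([579,-201.5]); ax=np.array([.977,-.212]); ay=np.array([.212,.977])
    # rim points in nominal carrier frame
    q=np.c_[(c[:,:2]-o)@ax,(c[:,:2]-o)@ay]
    for nm,k in(("x",0),("y",1)): print(nm,np.percentile(q[:,k],[0,2,5,95,98,100]).round(1))
    # wells: low points within the block outline
    q=np.c_[(P[:,:2]-o)@ax,(P[:,:2]-o)@ay]; 
    h,e=np.histogram(np.c_[(c[:,:2]-o)@ay],bins=np.arange(-76,80,4)); print(list(zip(e.astype(int),h)))
E
python3 - <<'E'
import sys;sys.path.insert(0,'.')
import os;os.chdir('.')
from h import *
z=np.load("top13.npz"); crop(z['p'],350,210,470,280,6,"c14")
E
```

```text
side 559 (array([ 578.8, -200.8]), array([140.4,  54.4]), 77.0, [[537.0, -263.0], [589.0, -275.0], [621.0, -138.0], [568.0, -126.0]])
x [-28.1 -26.5 -25.7  22.9  24.5  26.7]
y [-69.3 -66.7 -63.6  67.9  68.8  70.8]
[(np.int64(-76), np.int64(0)), (np.int64(-72), np.int64(4)), (np.int64(-68), np.int64(22)), (np.int64(-64), np.int64(34)), (np.int64(-60), np.int64(19)), (np.int64(-56), np.int64(7)), (np.int64(-52), np.int64(7)), (np.int64(-48), np.int64(10)), (np.int64(-44), np.int64(11)), (np.int64(-40), np.int64(10)), (np.int64(-36), np.int64(11)), (np.int64(-32), np.int64(14)), (np.int64(-28), np.int64(11)), (np.int64(-24), np.int64(18)), (np.int64(-20), np.int64(36)), (np.int64(-16), np.int64(20)), (np.int64(-12), np.int64(13)), (np.int64(-8), np.int64(11)), (np.int64(-4), np.int64(10)), (np.int64(0), np.int64(11)), (np.int64(4), np.int64(11)), (np.int64(8), np.int64(9)), (np.int64(12), np.int64(9)), (np.int64(16), np.int64(20)), (np.int64(20), np.int64(26)), (np.int64(24), np.int64(31)), (np.int64(28), np.int64(11)), (np.int64(32), np.int64(12)), (np.int64(36), np.int64(11)), (np.int
[... 918 characters left out ...]
20), np.int64(12)), (np.int64(-16), np.int64(13)), (np.int64(-12), np.int64(6)), (np.int64(-8), np.int64(7)), (np.int64(-4), np.int64(11)), (np.int64(0), np.int64(10)), (np.int64(4), np.int64(9)), (np.int64(8), np.int64(12)), (np.int64(12), np.int64(13)), (np.int64(16), np.int64(26)), (np.int64(20), np.int64(31)), (np.int64(24), np.int64(10)), (np.int64(28), np.int64(8)), (np.int64(32), np.int64(10)), (np.int64(36), np.int64(8)), (np.int64(40), np.int64(12)), (np.int64(44), np.int64(10)), (np.int64(48), np.int64(9)), (np.int64(52), np.int64(12)), (np.int64(56), np.int64(16)), (np.int64(60), np.int64(28)), (np.int64(64), np.int64(17)), (np.int64(68), np.int64(0)), (np.int64(72), np.int64(0))]
```

View pics/c14.png

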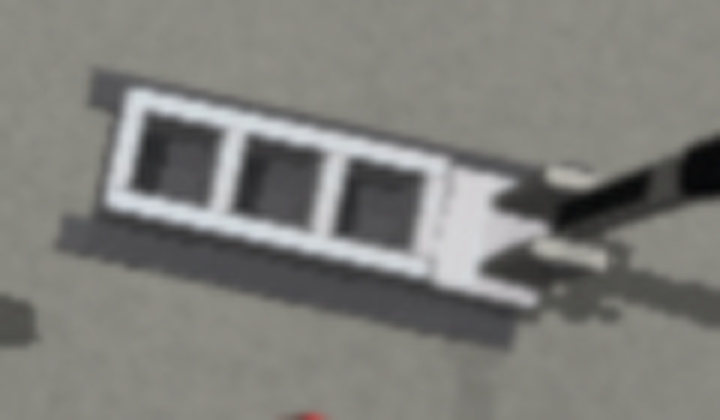

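The two views agree to within 3 mm, with a mean origin of (579,-202). I'm moving over well 1.

{"method": "arm_command", "body": {
  "targets": [
    [[0, 0, -0.015], [-0.363, 0.049, 0], 255],
    [[0, 0, -0.015], [-0.363, 0.049, 0], 255],
    [[0, 0, -0.015], [-0.363, 0.049, 0], 255],
    [[0, 0, -0.015], [-0.363, 0.049, 0], 255],
    [[0, 0, -0.015], [-0.363, 0.049, 0], 255],
    [[0, 0, -0.015], [-0.363, 0.049, 0], 255],
    [[0, 0, -0.015], [-0.363, 0.049, 0], 255],
    [[0, 0, -0.015], [-0.363, 0.049, 0], 255]
  ]
}}

```text
t: 24.9
eef_pos: [578.2, -205.7, 231.9]
tcp_rot: [-3.136, -0.0, 1.354]
ft_force: [0.1, 0.8, -2.0]
opening: 0.25
```

{"method": "arm_command", "body": {
  "targets": [
    [[0, 0, 0], [0, 0, 0.03], 255],
    [[0, 0, 0], [0, 0, 0.06], 255],
    [[0, 0, 0], [0, 0, 0.06], 255],
    [[0, 0, 0], [0, 0, 0.06], 255],
    [[0, 0, 0], [0, 0, 0.06], 255]
  ]
}}

```text
t: 25.4
eef_pos: [579.7, -201.5, 175.0]
tcp_rot: [-3.14, -0.0, 1.358]
ft_force: [0.7, -0.4, -1.8]
opening: 0.248
```

Run:
```python
from h import *
delta([(579.1,-202,174),(579.1,-202,87)],77.8)
p,d=snap("side","14"); crop(p,310,100,470,270,3.5,"c15")
```

```text
t 25.4 tcp [ 579.7 -201.5  175. ] rot [-179.9   -0.    77.8] q [-0.44  0.52  1.63 -0.    1.   -0.23] F [ 0.7 -0.4 -1.8] open 0.248
   (579.1, -202, 174) turn [-0.002 -0.     0.   ] shift [-0.0006 -0.0005  0.001 ]
   (579.1, -202, 87) turn [-0.002 -0.     0.   ] shift [-0.0006 -0.0004  0.088 ]
```

View pics/c15.png

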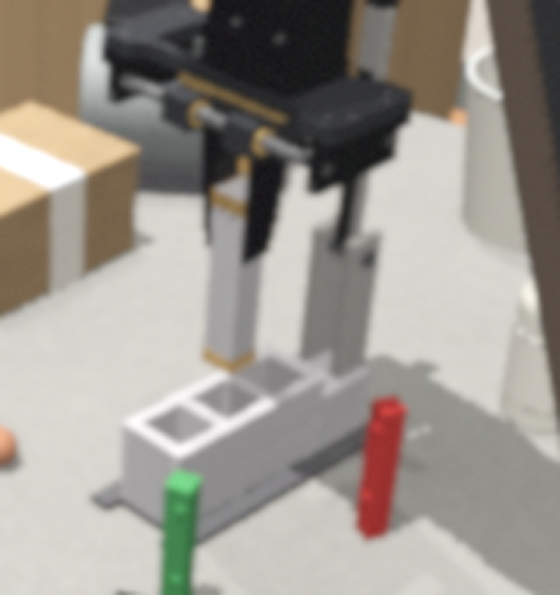

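The rod's lower end, at about side (375,203), is lined up over well 1 at (376,213). I'm inserting it.

{"method": "arm_command", "body": {
  "targets": [
    [[0, 0, 0], [-0.0006, -0.0005, 0.02], 255],
    [[0, 0, 0], [-0.0006, -0.0005, 0.035], 255],
    [[0, 0, 0], [-0.0006, -0.0005, 0.05], 255],
    [[0, 0, 0], [-0.0006, -0.0005, 0.065], 255],
    [[0, 0, 0], [-0.0006, -0.0005, 0.065], 255]
  ]
}}

```text
t: 25.95
eef_pos: [578.1, -201.7, 108.4]
tcp_rot: [-3.137, -0.001, 1.358]
ft_force: [-0.2, -0.8, -1.3]
opening: 0.252
```

Run:
```python
from h import *
delta([(579.1,-202,87)],77.8)
```

```text
t 25.95 tcp [ 578.1 -201.7  108.4] rot [-179.8   -0.    77.8] q [-0.44  0.59  1.69 -0.    0.86 -0.23] F [-0.2 -0.8 -1.3] open 0.252
   (579.1, -202, 87) turn [-0.004 -0.001  0.   ] shift [-0.0001  0.0011  0.0214]
```

Inside the well with no contact force. I'm going down the rest of the way and releasing.

{"method": "arm_command", "body": {
  "targets": [
    [[0, 0, 0], [0, 0, 0.01], 255],
    [[0, 0, 0], [0, 0, 0.021], 255],
    [[0, 0, 0], [0, 0, 0.021], 255],
    [[0, 0, 0], [0, 0, 0.021], 255],
    [[0, 0, 0], [0, 0, 0.021], 140],
    [[0, 0, 0], [0, 0, 0.021], 140],
    [[0, 0, 0], [0, 0, 0.021], 140],
    [[0, 0, 0], [0, 0, 0.021], 140]
  ]
}}

```text
t: 26.75
eef_pos: [578.4, -202.1, 88.2]
tcp_rot: [-3.139, -0.0, 1.358]
ft_force: [0.1, -0.1, -0.1]
opening: 0.441
```

{"method": "arm_command", "body": {
  "targets": [
    [[0, 0, 0], [0, 0, -0.03], 140],
    [[0, 0, 0], [0, 0, -0.08], 140],
    [[0, 0, 0], [0, 0, -0.13], 95],
    [[0, 0, 0], [0, 0, -0.13], 95],
    [[0, 0, 0], [0, 0, -0.13], 95]
  ]
}}

```text
t: 27.25
eef_pos: [578.8, -202.3, 219.0]
tcp_rot: [-3.141, 0.0, 1.358]
ft_force: [-0.5, 1.6, -1.2]
opening: 0.616
```

Run:
```python
from h import *
delta([(624.8,255,235),(624.8,255,156)],81)
p,d=snap("side","15"); crop(p,310,100,470,270,3.5,"c16")
g,P=cloud("side",d,350,180,410,225)
for c in clusters(P[(P[:,2]>119)&(P[:,2]<132)],5): print(c.mean(0).round(1),rect(c)[:3],len(c))
```

```text
t 27.25 tcp [ 578.8 -202.3  219. ] rot [-180.     0.    77.8] q [-0.44  0.47  1.58 -0.    1.09 -0.23] F [-0.5  1.6 -1.2] open 0.616
   (624.8, 255, 235) turn [-0.001  0.    -0.056] shift [ 0.4567 -0.0517 -0.016 ]
   (624.8, 255, 156) turn [-0.001  0.    -0.056] shift [ 0.4567 -0.0516  0.063 ]
[ 577.1 -197.7  125.1] (array([ 577.7, -200.1]), array([27. , 25.4]), 72.2) 110
```

View pics/c16.png

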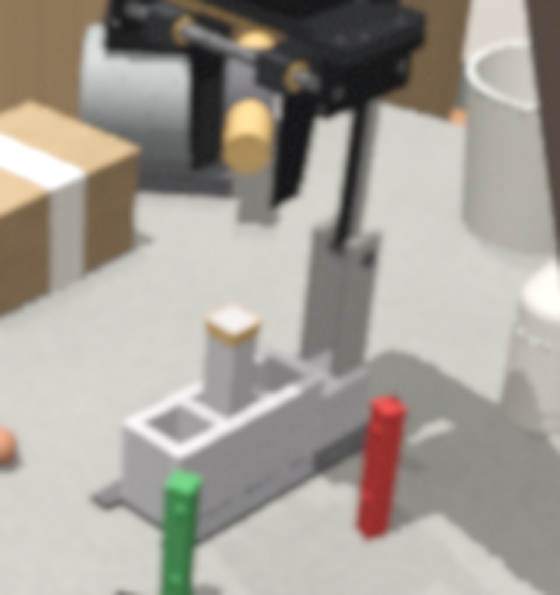

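The rod is home, with its top at z 125, at about side (376,193). Now for the second new rod.

{"method": "arm_command", "body": {
  "targets": [
    [[0, 0, -0.065], [0.4, -0.045, -0.01], 95],
    [[0, 0, -0.065], [0.4, -0.045, -0.01], 95],
    [[0, 0, -0.065], [0.4, -0.045, -0.01], 95],
    [[0, 0, -0.065], [0.4, -0.045, -0.01], 95],
    [[0, 0, -0.065], [0.4, -0.045, -0.01], 95],
    [[0, 0, -0.065], [0.4, -0.045, -0.01], 95],
    [[0, 0, -0.065], [0.4, -0.045, -0.01], 95],
    [[0, 0, -0.065], [0.4, -0.045, -0.01], 95]
  ]
}}

```text
t: 28.1
eef_pos: [618.3, 197.6, 226.3]
tcp_rot: [-3.136, 0.0, 1.423]
ft_force: [0.0, -0.0, -0.5]
opening: 0.629
```

{"method": "arm_command", "body": {
  "targets": [
    [[0, 0, 0], [0.05, -0.003, 0], 95],
    [[0, 0, 0], [0.06, -0.003, 0.03], 95],
    [[0, 0, 0], [0.06, -0.003, 0.06], 95],
    [[0, 0, 0], [0.06, -0.003, 0.06], 95],
    [[0, 0, 0], [0.06, -0.003, 0.06], 95]
  ]
}}

```text
t: 28.6
eef_pos: [624.5, 255.2, 167.4]
tcp_rot: [-3.136, 0.0, 1.423]
ft_force: [-0.3, -0.9, 0.8]
opening: 0.628
```

Run:
```python
from h import *
delta([(624.8,255,85)],81.5)
```

```text
t 28.6 tcp [624.5 255.2 167.4] rot [-179.7    0.    81.5] q [0.29 0.61 1.47 0.   1.06 0.44] F [-0.3 -0.9  0.8] open 0.628
   (624.8, 255, 85) turn [-0.005  0.     0.   ] shift [-0.0001  0.0008  0.0824]
```

{"method": "arm_command", "body": {
  "targets": [
    [[0, 0, 0], [0, 0, 0.03], 95],
    [[0, 0, 0], [0, 0, 0.06], 95],
    [[0, 0, 0], [0, 0, 0.082], 95],
    [[0, 0, 0], [0, 0, 0.082], 95],
    [[0, 0, 0], [0, 0, 0.082], 255],
    [[0, 0, 0], [0, 0, 0.082], 255],
    [[0, 0, 0], [0, 0, 0.082], 255],
    [[0, 0, 0], [0, 0, 0.082], 255]
  ]
}}

```text
t: 29.4
eef_pos: [624.8, 255.6, 87.3]
tcp_rot: [-3.14, -0.001, 1.423]
ft_force: [0.1, 0.9, 0.0]
opening: 0.351
```

{"method": "arm_command", "body": {
  "targets": [
    [[0, 0, 0], [0, 0, 0], 255],
    [[0, 0, 0], [0, 0, 0], 255],
    [[0, 0, 0], [0, 0, 0], 255],
    [[0, 0, 0], [0, 0, 0], 255],
    [[0, 0, 0], [0, 0, 0], 255]
  ]
}}

```text
t: 29.9
eef_pos: [624.6, 255.7, 86.7]
tcp_rot: [-3.139, -0.001, 1.423]
ft_force: [-0.8, 0.3, 5.7]
opening: 0.251
```

{"method": "arm_command", "body": {
  "targets": [
    [[0, 0, 0], [0, 0, -0.03], 255],
    [[0, 0, 0], [0, 0, -0.08], 255],
    [[0, 0, 0], [0, 0, -0.13], 255],
    [[0, 0, 0], [0, 0, -0.15], 255],
    [[0, 0, 0], [0, 0, -0.15], 255],
    [[0, 0, 0], [0, 0, -0.15], 255]
  ]
}}

```text
t: 30.5
eef_pos: [624.4, 255.2, 235.0]
tcp_rot: [-3.137, 0.0, 1.423]
ft_force: [0.5, -0.9, -3.2]
opening: 0.253
```

Run:
```python
from h import *
delta([(588.1,-160.5,235)],77.8)
```

```text
t 30.5 tcp [624.4 255.2 235. ] rot [-179.8    0.    81.5] q [0.29 0.55 1.4  0.   1.2  0.44] F [ 0.5 -0.9 -3.2] open 0.253
   (588.1, -160.5, 235) turn [-0.004  0.     0.065] shift [-4.165e-01  2.540e-02 -1.000e-04]
```

{"method": "arm_command", "body": {
  "targets": [
    [[0, 0, 0.065], [-0.38, 0.023, 0], 255],
    [[0, 0, 0.065], [-0.38, 0.023, 0], 255],
    [[0, 0, 0.065], [-0.38, 0.023, 0], 255],
    [[0, 0, 0.065], [-0.38, 0.023, 0], 255],
    [[0, 0, 0.065], [-0.38, 0.023, 0], 255],
    [[0, 0, 0.065], [-0.38, 0.023, 0], 255],
    [[0, 0, 0.065], [-0.38, 0.023, 0], 255],
    [[0, 0, 0.065], [-0.38, 0.023, 0], 255]
  ]
}}

```text
t: 31.3
eef_pos: [590.2, -126.8, 233.4]
tcp_rot: [-3.135, -0.0, 1.356]
ft_force: [0.1, 0.3, -1.5]
opening: 0.249
```

{"method": "arm_command", "body": {
  "targets": [
    [[0, 0, 0], [-0.0367, 0, 0], 255],
    [[0, 0, 0], [-0.0367, 0, 0.03], 255],
    [[0, 0, 0], [-0.0367, 0, 0.06], 255],
    [[0, 0, 0], [-0.0367, 0, 0.06], 255],
    [[0, 0, 0], [-0.0367, 0, 0.06], 255]
  ]
}}

```text
t: 31.8
eef_pos: [583.3, -159.4, 174.8]
tcp_rot: [-3.136, -0.001, 1.358]
ft_force: [1.1, 0.3, -1.1]
opening: 0.249
```

Run:
```python
from h import *
delta([(588.1,-160.5,175)],77.8)
p,d=snap("side","16"); crop(p,310,100,470,270,3.5,"c17")
```

```text
t 31.8 tcp [ 583.3 -159.4  174.8] rot [-1.797e+02 -1.000e-01  7.780e+01] q [-0.38  0.51  1.65 -0.    0.99 -0.16] F [ 1.1  0.3 -1.1] open 0.249
   (588.1, -160.5, 175) turn [-0.006 -0.001  0.   ] shift [-0.0001  0.0049 -0.0002]
```

View pics/c17.png

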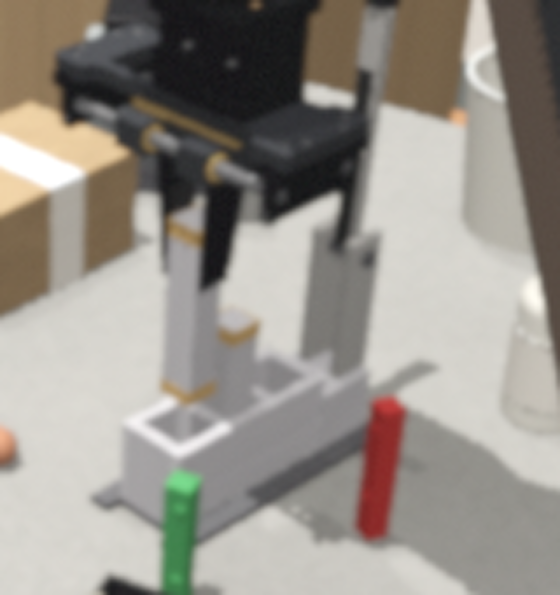

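The rod hangs just robot-side of well 2 at about side (363,212), so I'm shifting it 5 mm along tool y first.

{"method": "arm_command", "body": {
  "targets": [
    [[0, 0, 0], [0, 0.005, 0], 255],
    [[0, 0, 0], [0, 0.005, 0], 255],
    [[0, 0, 0], [0, 0.005, 0], 255]
  ]
}}

```text
t: 32.15
eef_pos: [588.9, -160.6, 176.5]
tcp_rot: [-3.14, -0.0, 1.358]
ft_force: [0.0, 0.5, -0.7]
opening: 0.251
```

Run:
```python
from h import *
delta([(588.1,-160.5,110),(588.1,-160.5,89)],77.8)
```

```text
t 32.15 tcp [ 588.9 -160.6  176.5] rot [-179.9   -0.    77.8] q [-0.37  0.51  1.64 -0.    1.   -0.16] F [ 0.   0.5 -0.7] open 0.251
   (588.1, -160.5, 110) turn [-0.002 -0.     0.   ] shift [-0.0001 -0.0007  0.0665]
   (588.1, -160.5, 89) turn [-0.002 -0.     0.   ] shift [-0.0001 -0.0006  0.0875]
```

{"method": "arm_command", "body": {
  "targets": [
    [[0, 0, 0], [0, -0.0007, 0.02], 255],
    [[0, 0, 0], [0, -0.0007, 0.035], 255],
    [[0, 0, 0], [0, -0.0007, 0.05], 255],
    [[0, 0, 0], [0, -0.0007, 0.065], 255],
    [[0, 0, 0], [0, -0.0007, 0.065], 255]
  ]
}}

```text
t: 32.65
eef_pos: [587.0, -160.2, 109.5]
tcp_rot: [-3.136, -0.001, 1.358]
ft_force: [0.1, -0.5, -0.7]
opening: 0.248
```

Run:
```python
from h import *
delta([(588.1,-160.5,89)],77.8)
```

```text
t 32.65 tcp [ 587.  -160.2  109.5] rot [-179.7   -0.    77.8] q [-0.37  0.59  1.7  -0.    0.86 -0.16] F [ 0.1 -0.5 -0.7] open 0.248
   (588.1, -160.5, 89) turn [-0.006 -0.001  0.   ] shift [-0.0001  0.0013  0.0205]
```

{"method": "arm_command", "body": {
  "targets": [
    [[0, 0, 0], [0, 0, 0.01], 255],
    [[0, 0, 0], [0, 0, 0.021], 255],
    [[0, 0, 0], [0, 0, 0.021], 255],
    [[0, 0, 0], [0, 0, 0.021], 255],
    [[0, 0, 0], [0, 0, 0.021], 140],
    [[0, 0, 0], [0, 0, 0.021], 140],
    [[0, 0, 0], [0, 0, 0.021], 140],
    [[0, 0, 0], [0, 0, 0.021], 140]
  ]
}}

```text
t: 33.45
eef_pos: [587.7, -160.5, 90.1]
tcp_rot: [-3.139, -0.0, 1.358]
ft_force: [-0.1, 0.4, 0.6]
opening: 0.444
```

{"method": "arm_command", "body": {
  "targets": [
    [[0, 0, 0], [0, 0, -0.03], 140],
    [[0, 0, 0], [0, 0, -0.08], 140],
    [[0, 0, 0], [0, 0, -0.13], 140],
    [[0, 0, 0], [0, 0, -0.18], 140],
    [[0, 0, 0], [0, 0, -0.23], 140],
    [[0, 0, 0], [0, 0, -0.28], 140],
    [[0, 0, 0], [0, 0, -0.3], 140],
    [[0, 0, 0], [0, 0, -0.3], 140]
  ]
}}

```text
t: 34.25
eef_pos: [588.9, -160.9, 393.4]
tcp_rot: [3.139, 0.001, 1.358]
ft_force: [-0.9, -0.3, -0.4]
opening: 0.454
```

Run:
```python
from h import *
delta([],77.8)
p,d=snap("side","17"); tp,td=snap("top","17")
g,P=cloud("side",d,340,170,410,225)
for c in clusters(P[(P[:,2]>119)&(P[:,2]<132)],5): print("new",c.mean(0).round(1),rect(c)[:3],len(c))
for c in clusters(P[(P[:,2]>135)&(P[:,2]<200)],5): print("hi",c.mean(0).round(1),len(c))
# lever line from both
for n,D,r in (("side",d,(395,65,440,185)),("top",td,(430,220,490,260))):
    g,P=cloud(n,D,*r); q=(P[:,0:2]-[556.6,-303.9]); y=q@[.212,.977]; x=q@[.977,-.212]
    m=(abs(x)<25)&(P[:,2]>175)&(P[:,2]<370)&(abs(y)<120); 
    for a in range(180,370,20):
        k=m&(P[:,2]>=a)&(P[:,2]<a+20)
        if k.sum()>3: print(n,a,"x",x[k].mean().round(1),"y",y[k].mean().round(1),k.sum())
```

```text
t 34.25 tcp [ 588.9 -160.9  393.4] rot [179.8   0.   77.8] q [-0.37  0.35  1.32 -0.    1.47 -0.16] F [-0.9 -0.3 -0.4] open 0.454
new [ 567.2 -297.8  125.9] (array([ 566. , -297.6]), array([17.8, 10.8]), 43.5) 38
new [ 544.4 -286.3  125.9] (array([ 543.7, -285.9]), array([2. , 8.7]), 54.0) 10
new [ 576.8 -197.3  125.2] (array([ 577.4, -199.7]), array([26.8, 26.1]), 74.0) 108
new [ 586.2 -155.5  125.3] (array([ 587.4, -157. ]), array([26.4, 27.4]), 76.1) 115
hi [ 562.9 -297.4  137.7] 17
hi [ 545.7 -286.5  142.7] 7
side 180 x -4.0 y 1.4 71
side 200 x -4.0 y 0.8 70
side 220 x -3.8 y -0.0 74
side 240 x -3.9 y -0.6 77
side 260 x -3.3 y -2.0 82
side 280 x -3.6 y -2.2 77
side 300 x -5.0 y -1.4 95
side 320 x -4.9 y -1.9 98
side 340 x -4.2 y -2.8 74
top 300 x -7.0 y -10.4 6
top 320 x -6.9 y -6.0 10
top 340 x 0.5 y -7.6 82
```

View pics/side17.png

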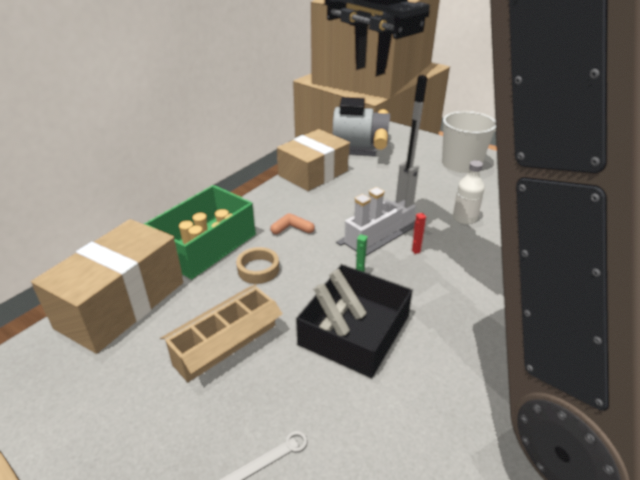

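View pics/top17.png

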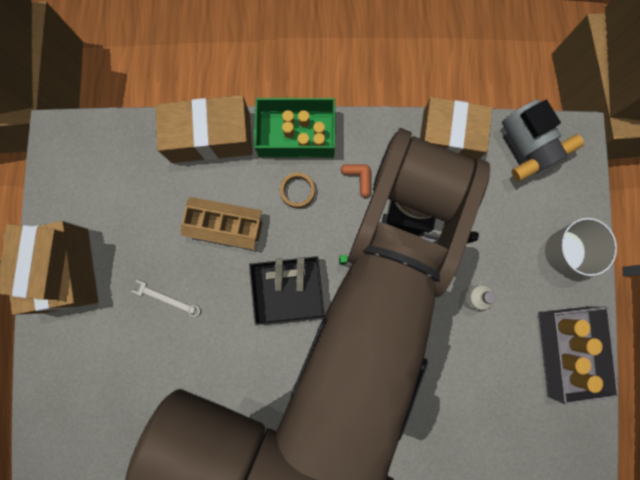

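The bin has been nudged; its corner is now at top (321,322). The two standing rods have toppled and lean on its far wall, at about top (279,272) and (300,272). I'm measuring whether their centres are properly inside. The carton is empty, and both new rods are in the carrier.

Run:
```python
from h import *
for n,r in(("side",(290,255,420,375)),("top",(240,245,335,335))):
    z=np.load(n+"17.npz");D=z['d'];p=z['p'];g,P=cloud(n,D,*r); v=p[g[:,1],g[:,0]].max(1)
    dark=v<60; c=max(clusters(P[dark&(P[:,2]>64)&(P[:,2]<74)],6),key=len); print(n,"rim",rect(c))
    m=(v>75)&(P[:,2]>10)&(P[:,2]<115)
    if n=="top": m&=(abs(P[:,0]-480)<60)
    for c in clusters(P[m],4):
        if len(c)>30: print(" rodpts",len(c),c.min(0).round(0),c.max(0).round(0),rect(c))
z=np.load("top17.npz");crop(z['p'],235,240,335,335,6,"c18")
z=np.load("side17.npz");crop(z['p'],290,255,420,375,5,"c19")
```

```text
side rim (array([407.8, 102.3]), array([215.3, 110.7]), 54.9, [[301.0, 46.0], [391.0, -18.0], [515.0, 159.0], [424.0, 222.0]])
 rodpts 151 [521. -79.  12.] [539. -59.  63.] (array([527.6, -66. ]), array([21.7, 14. ]), 43.8, [[515.0, -68.0], [525.0, -79.0], [540.0, -64.0], [531.0, -53.0]])
 rodpts 83 [502. -13.  10.] [538.  13.  72.] (array([523.9,  -7.1]), array([40.1, 20.8]), 37.6, [[502.0, -11.0], [514.0, -28.0], [546.0, -3.0], [533.0, 13.0]])
 rodpts 770 [453.  23.  10.] [535.  61.  90.] (array([494.5,  42.4]), array([37.4, 81.9]), 88.8, [[453.0, 25.0], [535.0, 23.0], [536.0, 60.0], [454.0, 62.0]])
 rodpts 114 [387. -29.  12.] [470. -13.  73.] (array([428.4, -21.1]), array([83. , 15.7]), 0.4, [[387.0, -14.0], [387.0, -29.0], [470.0, -29.0], [470.0, -13.0]])
 rodpts 881 [456.  74.  10.] [531. 161.  94.] (array([505.8, 104.7]), array([97., 65.]), 45.9, [[449.0, 92.0], [495.0, 47.0], [563.0, 117.0], [516.0, 162.0]])
top rim (array([455.4,  57.8]), array([148.8, 158.2]), 6.7, [[372.0, 128.0], [391.0, -29.0], [539.0, -12.0], [520.0, 145.0]])
 rodpts 308 [457.  43.  12.] [533.  97.  94.] (array([492.2,  69.3]), array([51.8, 76.3]), 83.6, [[451.0, 48.0], [527.0, 39.0], [533.0, 91.0], [457.0, 99.0]])
 rodpts 232 [457.  23.  17.] [534.  43.  91.] (array([495.5,  32.4]), array([18.8, 77.1]), 88.8, [[457.0, 24.0], [534.0, 22.0], [534.0, 41.0], [457.0, 43.0]])
 rodpts 62 [487.  98.  12.] [502. 119.  27.] (array([494.5, 108.9]), array([15.4, 21.1]), 0.9, [[487.0, 119.0], [487.0, 98.0], [502.0, 98.0], [502.0, 120.0]])
```

View pics/c18.png

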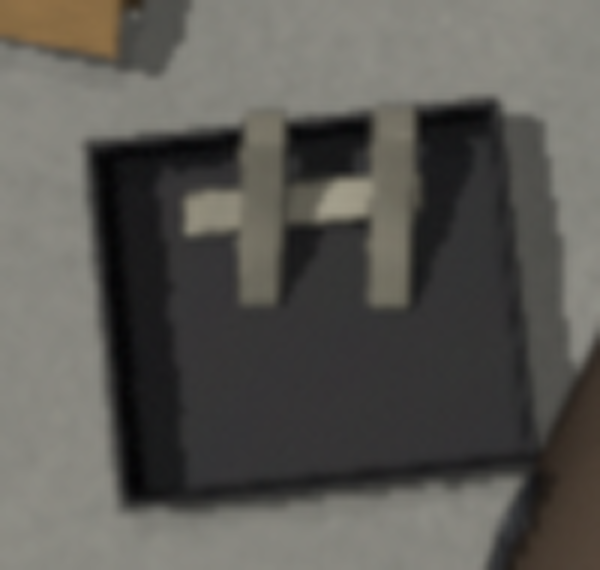

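View pics/c19.png

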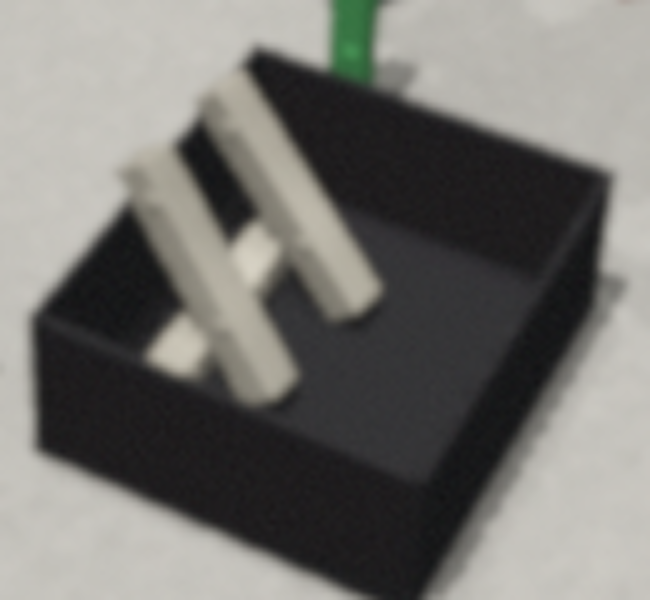

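Rod centres are around (495, 35–85, 47), at most about 45 mm from the bin's centre, so they are well inside it and low. New rod tops are at z 125, which is home. The lever is at about 1.6 rad. I'm now closing it.

{"method": "arm_command", "body": {
  "targets": [
    [[0, 0, 0], [-0.153, -0.001, 0], 120],
    [[0, 0, 0], [-0.153, -0.001, 0], 120],
    [[0, 0, 0], [-0.153, -0.001, 0], 120],
    [[0, 0, 0], [-0.153, -0.001, 0], 120],
    [[0, 0, 0], [-0.153, -0.001, 0], 120],
    [[0, 0, 0], [-0.153, -0.001, 0], 120],
    [[0, 0, 0], [-0.153, -0.001, 0], 120]
  ]
}}

```text
t: 35.05
eef_pos: [555.5, -308.8, 389.5]
tcp_rot: [-3.138, -0.001, 1.359]
ft_force: [-0.2, 0.6, 0.5]
opening: 0.526
```

Run:
```python
from h import *
delta([(555.3,-309.8,308)],77.8)
p,d=snap("side","18"); tp,td=snap("top","18"); crop(p,350,20,470,220,3,"c20"); crop(tp,390,190,510,290,6,"c21")
```

```text
t 35.05 tcp [ 555.5 -308.8  389.5] rot [-179.8   -0.    77.9] q [-0.61  0.4   1.26 -0.    1.49 -0.4 ] F [-0.2  0.6  0.5] open 0.526
   (555.3, -309.8, 308) turn [-0.003 -0.001  0.001] shift [-0.0011  0.0003  0.0815]
```

View pics/c20.png

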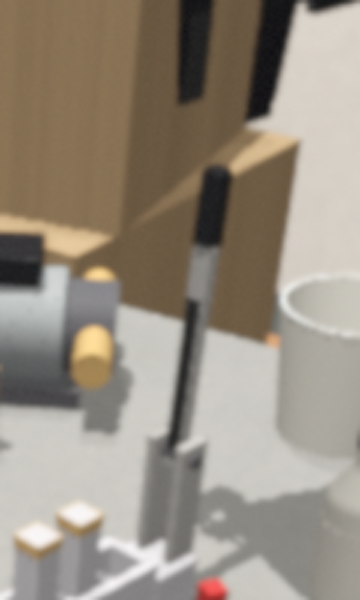

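View pics/c21.png

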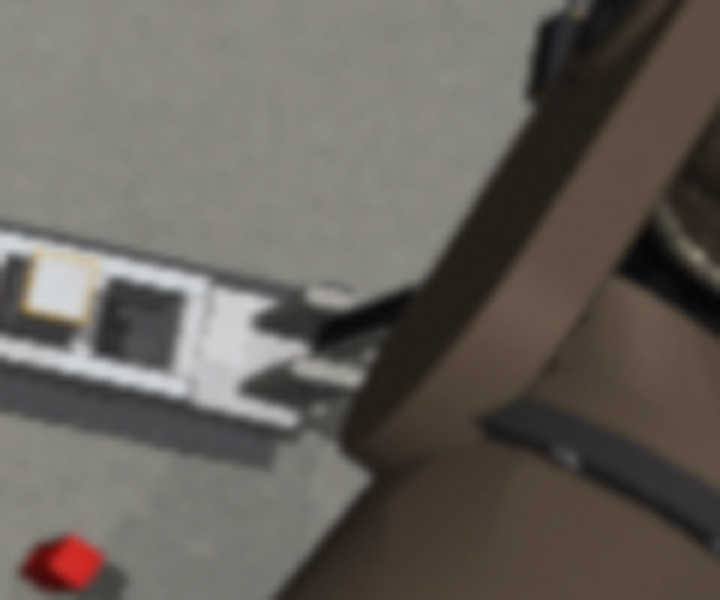

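Run:
```python
from h import *
ax=np.array([.977,-.212,0]); ay=np.array([.212,.977,0]); h=np.array([556.6,-303.9,137])
for th in (1.5,1.57,1.65,1.72):
    e=lambda r:h+r*(np.cos(th)*ay+np.array([0,0,np.sin(th)]))
    print(th,((proj("side",[e(160),e(215)])-[350,20])*3).round(0).tolist(),proj("top",[e(215)]).round(0).tolist())
print(((proj("side",[[555.5,-308.8,389.5]])-[350,20])*3).round(0))
z=np.load("side18.npz");p=z['p'];g,P=cloud("side",z['d'],400,70,440,110); v=p[g[:,1],g[:,0]].max(1)
m=(v<70)&(P[:,2]>280)&(P[:,2]<365)&(P[:,0]<620); q=P[m]-h; print(m.sum(),(q@ax).mean(),(q@ay).mean(), np.percentile(q@ax,[3,97]),np.percentile(q@ay,[3,97]),q[:,2].min(),q[:,2].max())
```

```text
1.5 [[188.0, 252.0], [194.0, 174.0]] [[462.0, 233.0]]
1.57 [[199.0, 247.0], [209.0, 168.0]] [[470.0, 235.0]]
1.65 [[211.0, 243.0], [225.0, 163.0]] [[478.0, 237.0]]
1.72 [[221.0, 241.0], [239.0, 160.0]] [[486.0, 239.0]]
[[221. 109.]]
233 -4.823811243704807 -1.2844281198148033 [-11.18421227   3.87493052] [-9.13555839  3.47659976] 163.02761945287244 215.46103883219723
```

The handle's projection fits a lever angle of about 1.60 rad, so the grip point is where I'm aiming. I'm going down and pinching it.

{"method": "arm_command", "body": {
  "targets": [
    [[0, 0, 0], [-0.001, 0, 0.03], 120],
    [[0, 0, 0], [-0.001, 0, 0.06], 120],
    [[0, 0, 0], [-0.001, 0, 0.081], 120],
    [[0, 0, 0], [-0.001, 0, 0.081], 120],
    [[0, 0, 0], [-0.001, 0, 0.081], 255],
    [[0, 0, 0], [-0.001, 0, 0.081], 255],
    [[0, 0, 0], [-0.001, 0, 0.081], 255],
    [[0, 0, 0], [-0.001, 0, 0.081], 255]
  ]
}}

```text
t: 35.95
eef_pos: [554.9, -311.0, 309.7]
tcp_rot: [-3.14, 0.0, 1.358]
ft_force: [0.2, -1.1, 0.0]
opening: 0.248
```

{"method": "arm_command", "body": {
  "targets": [
    [[0, 0, 0], [0, 0, 0], 255],
    [[0, 0, 0], [0, 0, 0], 255],
    [[0, 0, 0], [0, 0, 0], 255],
    [[0, 0, 0], [0, 0, 0], 255]
  ]
}}

```text
t: 36.35
eef_pos: [555.6, -311.2, 309.5]
tcp_rot: [-3.141, -0.0, 1.358]
ft_force: [5.2, -1.7, 0.1]
opening: 0.185
```

Run:
```python
from h import *
h=np.array([556.6,-303.9,137]); d=np.array([.212,.977,0])
T=[]
for a in np.arange(1.5,-.05,-.1):
    w=h+190*(np.cos(a)*d+np.array([0,0,np.sin(a)]))-[0,0,19]; T.append(tuple(w.round(1).tolist()))
delta(T,77.8)
```

```text
t 36.35 tcp [ 555.6 -311.2  309.5] rot [-180.    -0.    77.8] q [-0.61  0.44  1.4  -0.    1.31 -0.4 ] F [ 5.2 -1.7  0.1] open 0.185
   (559.4, -290.8, 307.5) turn [-0. -0. -0.] shift [ 0.0208 -0.0006  0.002 ]
   (563.4, -272.3, 305.2) turn [-0. -0. -0.] shift [ 0.0397 -0.0006  0.0043]
   (567.4, -254.2, 301.1) turn [-0. -0. -0.] shift [ 0.0582 -0.0005  0.0084]
   (571.2, -236.6, 295.1) turn [-0. -0. -0.] shift [ 0.0762 -0.0005  0.0144]
   (574.9, -219.7, 287.3) turn [-0. -0. -0.] shift [ 0.0935 -0.0004  0.0222]
   (578.4, -203.6, 277.9) turn [-0. -0. -0.] shift [ 0.11   -0.0004  0.0316]
   (581.6, -188.5, 266.8) turn [-0. -0. -0.] shift [ 0.1255 -0.0005  0.0427]
   (584.7, -174.6, 254.3) turn [-0. -0. -0.] shift [ 0.1397 -0.0004  0.0552]
   (587.4, -161.9, 240.4) turn [-0. -0. -0.] shift [ 0.1527 -0.0004  0.0691]
   (589.8, -150.7, 225.3) turn [-0. -0. -0.] shift [ 0.1641 -0.0005  0.0842]
   (591.9, -141.0, 209.1) turn [-0. -0. -0.] shift [ 0.1741 -0.0005  0.1004]
   (593.7, -132.9, 192.0) turn [-0. -0. -0.] shift [ 0.1824 -0.0004  0.1175]
   (595.1, -126.6, 174.1) turn [-0. -0. -0.] shift [ 0.1888 -0.0004  0.1354]
   (596.1, -122.0, 155.7) turn [-0. -0. -0.] shift [ 0.1935 -0.0004  0.1538]
   (596.7, -119.2, 137.0) turn [-0. -0. -0.] shift [ 0.1964 -0.0004  0.1725]
   (596.9, -118.3, 118.0) turn [-0. -0. -0.] shift [ 0.1973 -0.0003  0.1915]
```

{"method": "arm_command", "body": {
  "targets": [
    [[0, 0, 0], [0.021, 0, 0.002], 255],
    [[0, 0, 0], [0.04, 0, 0.004], 255],
    [[0, 0, 0], [0.058, 0, 0.008], 255],
    [[0, 0, 0], [0.076, 0, 0.014], 255],
    [[0, 0, 0], [0.0935, 0, 0.022], 255],
    [[0, 0, 0], [0.11, 0, 0.032], 255],
    [[0, 0, 0], [0.1255, 0, 0.043], 255],
    [[0, 0, 0], [0.14, 0, 0.055], 255]
  ]
}}

```text
t: 37.15
eef_pos: [585.8, -173.0, 256.1]
tcp_rot: [3.139, -0.001, 1.358]
ft_force: [5.9, 5.3, 10.5]
opening: 0.187
```

Run:
```python
from h import *
h=np.array([556.6,-303.9,137]); d=np.array([.212,.977,0])
T=[]
for a in np.arange(.7,-.05,-.1):
    w=h+190*(np.cos(a)*d+np.array([0,0,np.sin(a)]))-[0,0,19]; T.append(tuple(w.round(1).tolist()))
delta(T,77.8)
```

```text
t 37.15 tcp [ 585.8 -173.   256.1] rot [179.8  -0.   77.8] q [-0.4   0.43  1.54  0.    1.16 -0.18] F [ 5.9  5.3 10.5] open 0.187
   (587.4, -161.9, 240.4) turn [ 0.003 -0.001  0.   ] shift [ 0.0112 -0.0009  0.0158]
   (589.8, -150.7, 225.3) turn [ 0.003 -0.001  0.   ] shift [ 0.0226 -0.0009  0.0309]
   (591.9, -141.0, 209.1) turn [ 0.003 -0.001  0.   ] shift [ 0.0325 -0.001   0.0471]
   (593.7, -132.9, 192.0) turn [ 0.003 -0.001  0.   ] shift [ 0.0408 -0.001   0.0642]
   (595.1, -126.6, 174.1) turn [ 0.003 -0.001  0.   ] shift [ 0.0472 -0.001   0.0821]
   (596.1, -122.0, 155.7) turn [ 0.003 -0.001  0.   ] shift [ 0.0519 -0.001   0.1005]
   (596.7, -119.2, 137.0) turn [ 0.003 -0.001  0.   ] shift [ 0.0548 -0.0011  0.1192]
   (596.9, -118.3, 118.0) turn [ 0.003 -0.001  0.   ] shift [ 0.0557 -0.0012  0.1382]
```

{"method": "arm_command", "body": {
  "targets": [
    [[0, 0, 0], [0.011, 0, 0.015], 255],
    [[0, 0, 0], [0.0225, 0, 0.03], 255],
    [[0, 0, 0], [0.0325, 0, 0.046], 255],
    [[0, 0, 0], [0.041, 0, 0.063], 255],
    [[0, 0, 0], [0.047, 0, 0.081], 255],
    [[0, 0, 0], [0.052, 0, 0.099], 255],
    [[0, 0, 0], [0.055, 0, 0.118], 255],
    [[0, 0, 0], [0.055, 0, 0.118], 255]
  ]
}}

```text
t: 37.95
eef_pos: [597.7, -118.2, 135.1]
tcp_rot: [3.141, -0.003, 1.358]
ft_force: [12.2, 12.8, 0.7]
opening: 0.184
```

Run:
```python
from h import *
delta([(596.9,-118.3,118),(596.9,-118.3,116)],77.8)
```

```text
t 37.95 tcp [ 597.7 -118.2  135.1] rot [179.9  -0.2  77.8] q [-0.31  0.56  1.68  0.    0.9  -0.09] F [12.2 12.8  0.7] open 0.184
   (596.9, -118.3, 118) turn [ 0.001 -0.003  0.   ] shift [-0.0003 -0.0008  0.0171]
   (596.9, -118.3, 116) turn [ 0.001 -0.003  0.   ] shift [-0.0003 -0.0008  0.0191]
```

{"method": "arm_command", "body": {
  "targets": [
    [[0, 0, 0], [-0.001, -0.001, 0.008], 255],
    [[0, 0, 0], [-0.001, -0.001, 0.014], 255],
    [[0, 0, 0], [-0.001, -0.001, 0.017], 255],
    [[0, 0, 0], [-0.001, -0.001, 0.019], 255],
    [[0, 0, 0], [-0.001, -0.001, 0.019], 255]
  ]
}}

```text
t: 38.45
eef_pos: [597.6, -119.2, 118.1]
tcp_rot: [3.137, -0.003, 1.358]
ft_force: [17.2, 17.7, 2.2]
opening: 0.19
```

Run:
```python
from h import *
delta([])
p,d=snap("side","19"); crop(p,310,100,470,270,3.5,"c22")
g,P=cloud("side",d,360,150,420,200); q=P-[556.6,-303.9,137]; ay=np.array([.212,.977,0]); ax=np.array([.977,-.212,0])
y=q@ay; m=(abs(q@ax)<9)&(q[:,2]>-4)&(q[:,2]<25)
for a in range(20,165,15):
    k=m&(y>=a)&(y<a+15); 
    if k.sum()>3: print(a,np.percentile(q[k,2],90).round(1),k.sum())
```

```text
t 38.45 tcp [ 597.6 -119.2  118.1] rot [179.8  -0.2  77.8] q [-0.31  0.58  1.7   0.    0.86 -0.1 ] F [17.2 17.7  2.2] open 0.19
20 9.6 27
35 11.5 19
50 10.3 5
140 24.2 6
155 23.6 7
```

View pics/c22.png

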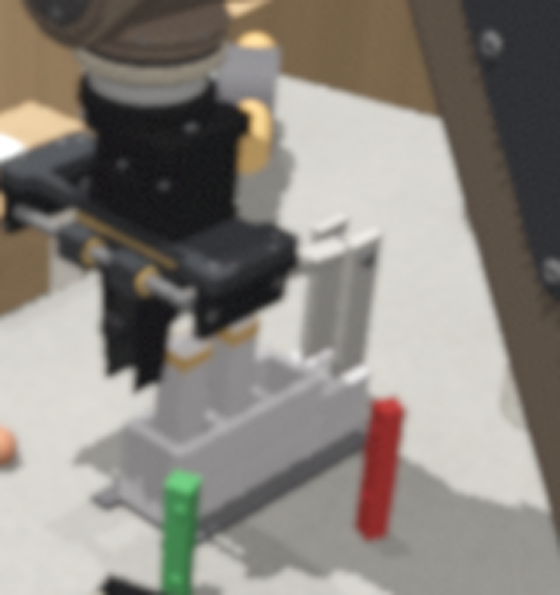

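{"method": "arm_command", "body": {
  "targets": [
    [[0, 0, 0], [0.001, 0.001, 0.002], 255],
    [[0, 0, 0], [0.001, 0.001, 0.004], 255],
    [[0, 0, 0], [0.001, 0.001, 0.004], 255]
  ]
}}

```text
t: 38.8
eef_pos: [597.6, -118.9, 113.7]
tcp_rot: [3.14, -0.002, 1.358]
ft_force: [11.3, 11.7, 0.2]
opening: 0.184
```

{"method": "arm_command", "body": {
  "targets": [
    [[0, 0, 0], [0.001, 0.001, 0.002], 255],
    [[0, 0, 0], [0.001, 0.001, 0.004], 255],
    [[0, 0, 0], [0.001, 0.001, 0.004], 255]
  ]
}}

```text
t: 39.1
eef_pos: [597.6, -118.6, 109.3]
tcp_rot: [-3.141, -0.002, 1.358]
ft_force: [6.1, 8.1, -0.3]
opening: 0.19
```

{"method": "arm_command", "body": {
  "targets": [
    [[0, 0, 0], [0, 0, 0], 150],
    [[0, 0, 0], [0, 0, 0], 150],
    [[0, 0, 0], [0, 0, 0], 150],
    [[0, 0, 0], [0, 0, 0], 150],
    [[0, 0, 0], [0, 0, -0.04], 150],
    [[0, 0, 0], [0, 0, -0.09], 150],
    [[0, 0, 0], [0, 0, -0.12], 150],
    [[0, 0, 0], [0, 0, -0.12], 150]
  ]
}}

```text
t: 39.9
eef_pos: [598.2, -120.1, 233.4]
tcp_rot: [3.137, 0.0, 1.358]
ft_force: [0.6, -1.0, 0.1]
opening: 0.414
```

```bash
cat > lev.py <<'E'
from h import *
import sys
def lev(d,n="side",box=(330,140,430,215)):
    g,P=cloud(n,d,*box); q=P-[556.6,-303.9,137]; ay=np.array([.212,.977,0]); ax=np.array([.977,-.212,0])
    y=q@ay; m=(abs(q@ax)<12)&(q[:,2]>-12)&(q[:,2]<40)
    for a in range(20,225,12):
        k=m&(y>=a)&(y<a+12)
        if k.sum()>3: print(a,"max90",np.percentile(q[k,2],85).round(1),"med",np.median(q[k,2]).round(1),k.sum())
E
python3 - <<'E'
from h import *; from lev import lev
delta([])
p,d=snap("side","20"); crop(p,310,100,470,270,3.5,"c23"); lev(d)
print("initial"); lev(np.load("side0.npz")['d'])
E
```

```text
t 39.9 tcp [ 598.2 -120.1  233.4] rot [179.8   0.   77.8] q [-0.31  0.45  1.58  0.    1.11 -0.09] F [ 0.6 -1.   0.1] open 0.414
20 max90 7.6 med 6.5 27
32 max90 9.1 med 7.7 29
44 max90 10.1 med 9.1 28
56 max90 10.9 med 9.3 33
68 max90 12.1 med 10.8 29
80 max90 13.4 med 11.5 31
92 max90 12.9 med 7.2 62
104 max90 13.8 med 5.9 57
116 max90 14.8 med 12.9 40
128 max90 16.0 med 13.9 47
140 max90 17.0 med 7.6 65
152 max90 17.6 med 8.8 59
164 max90 21.3 med 19.4 44
176 max90 22.2 med 20.2 40
188 max90 22.8 med 20.7 45
200 max90 23.8 med 21.7 52
212 max90 21.9 med 17.2 35
initial
20 max90 6.8 med 6.2 29
32 max90 7.1 med 5.7 30
44 max90 7.6 med 6.5 30
56 max90 8.2 med 6.7 32
68 max90 8.6 med 7.3 33
80 max90 8.9 med 7.8 34
92 max90 9.3 med 7.9 33
104 max90 9.8 med 8.7 35
116 max90 9.9 med 9.1 32
128 max90 10.6 med 9.4 39
140 max90 10.3 med 9.6 33
152 max90 12.0 med 10.2 30
164 max90 14.7 med 13.0 42
176 max90 14.8 med 13.0 43
188 max90 15.4 med 12.8 48
200 max90 15.9 med 13.3 50
212 max90 14.5 med 9.7 38
```

View pics/c23.png

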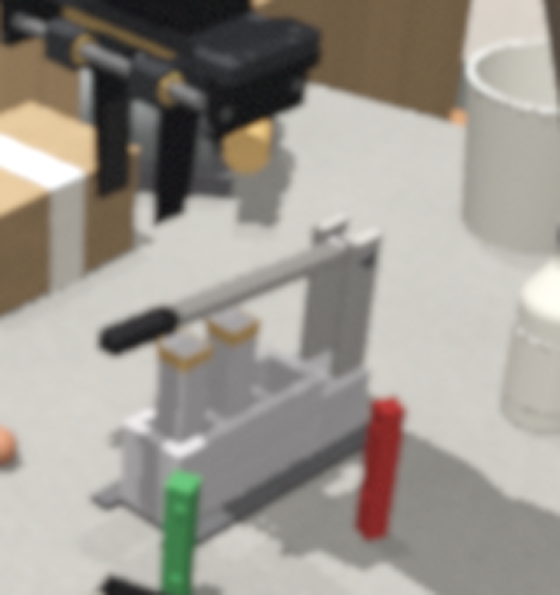

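Looking from the side, the lever's slope is about 0.085 rad, so it isn't quite shut. It was dragged up slightly on release. I'll close the fingers and push the handle down from above.

{"method": "arm_command", "body": {
  "targets": [
    [[0, 0, 0], [0, 0, 0.02], 255],
    [[0, 0, 0], [0, 0, 0.04], 255],
    [[0, 0, 0], [0, 0, 0.05], 255],
    [[0, 0, 0], [0, 0, 0.05], 255],
    [[0, 0, 0], [0, 0, 0.05], 255],
    [[0, 0, 0], [0, 0, 0.05], 255],
    [[0, 0, 0], [0, 0, 0.05], 255],
    [[0, 0, 0], [0, 0, 0.05], 255]
  ]
}}

```text
t: 40.75
eef_pos: [596.9, -119.5, 179.4]
tcp_rot: [-3.14, -0.0, 1.358]
ft_force: [0.3, 0.2, 0.7]
opening: 0.002
```

Run:
```python
from h import *
delta([(597,-117,160),(597,-117,144)],77.8)
```

```text
t 40.75 tcp [ 596.9 -119.5  179.4] rot [-179.9   -0.    77.8] q [-0.31  0.5   1.64  0.    1.   -0.09] F [0.3 0.2 0.7] open 0.002
   (597, -117, 160) turn [-0.002 -0.    -0.   ] shift [ 0.0025 -0.0004  0.0194]
   (597, -117, 144) turn [-0.002 -0.    -0.   ] shift [ 0.0025 -0.0004  0.0354]
```

{"method": "arm_command", "body": {
  "targets": [
    [[0, 0, 0], [0.002, 0, 0.01], 255],
    [[0, 0, 0], [0.002, 0, 0.018], 255],
    [[0, 0, 0], [0.002, 0, 0.023], 255],
    [[0, 0, 0], [0.002, 0, 0.028], 255],
    [[0, 0, 0], [0.002, 0, 0.032], 255],
    [[0, 0, 0], [0.002, 0, 0.034], 255],
    [[0, 0, 0], [0.002, 0, 0.034], 255]
  ]
}}

```text
t: 41.45
eef_pos: [597.0, -117.5, 145.3]
tcp_rot: [-3.139, -0.0, 1.358]
ft_force: [-2.5, 0.9, 3.9]
opening: 0.003
```

{"method": "arm_command", "body": {
  "targets": [
    [[0, 0, 0], [0, 0, 0.001], 255],
    [[0, 0, 0], [0, 0, 0.002], 255],
    [[0, 0, 0], [0, 0, 0.002], 255]
  ]
}}

```text
t: 41.75
eef_pos: [597.1, -117.5, 145.0]
tcp_rot: [-3.14, -0.0, 1.358]
ft_force: [-6.9, 2.8, 19.2]
opening: 0.003
```

Firm stop at z 145 (19 N), which is exactly the handle top when shut. I'm lifting off and checking.

{"method": "arm_command", "body": {
  "targets": [
    [[0, 0, 0], [0, 0, -0.03], 255],
    [[0, 0, 0], [0, 0, -0.08], 255],
    [[0, 0, 0], [0, 0, -0.13], 255],
    [[0, 0, 0], [0, 0, -0.18], 255],
    [[0, 0, 0], [0.05, -0.03, -0.18], 255],
    [[0, 0, 0], [0.1, -0.06, -0.18], 255],
    [[0, 0, 0], [0.1, -0.06, -0.18], 255],
    [[0, 0, 0], [0.1, -0.06, -0.18], 255]
  ]
}}

```text
t: 42.55
eef_pos: [559.5, -5.5, 323.7]
tcp_rot: [-3.139, -0.001, 1.361]
ft_force: [0.4, -0.9, -0.0]
opening: 0.004
```

Run:
```python
from h import *; from lev import lev
delta([])
p,d=snap("side","21"); lev(d); tp,td=snap("top","21")
g,P=cloud("side",d,340,170,410,225)
for c in clusters(P[(P[:,2]>119)&(P[:,2]<128)],5): print("new",c.mean(0).round(1),rect(c)[:3],len(c))
for n,D,pp,r in(("top",td,tp,(240,245,335,335)),):
    g,P=cloud(n,D,*r); v=pp[g[:,1],g[:,0]].max(1)
    c=max(clusters(P[(v<60)&(P[:,2]>64)&(P[:,2]<74)],6),key=len); print("rim",rect(c))
    for c in clusters(P[(v>75)&(P[:,2]>10)&(P[:,2]<115)],4):
        if len(c)>30: print("rods",len(c),c.min(0).round(0),c.max(0).round(0))
```

```text
t 42.55 tcp [559.5  -5.5 323.7] rot [-179.9   -0.    78. ] q [-0.13  0.3   1.56  0.    1.28  0.08] F [ 0.4 -0.9 -0. ] open 0.004
20 max90 6.5 med 4.6 30
32 max90 6.2 med 5.4 31
44 max90 5.7 med 4.1 33
56 max90 6.1 med 4.7 29
68 max90 6.2 med 4.6 33
80 max90 6.0 med 4.9 37
92 max90 6.6 med 3.2 47
104 max90 6.4 med 2.5 48
116 max90 6.2 med 4.7 39
128 max90 6.1 med 4.6 36
140 max90 6.0 med 2.9 55
152 max90 5.9 med 1.7 44
164 max90 9.5 med 7.2 45
176 max90 9.1 med 7.2 46
188 max90 9.3 med 7.2 46
200 max90 8.9 med 7.2 45
212 max90 7.4 med 3.3 41
new [ 545.3 -287.9  124.3] (array([ 545.3, -288. ]), array([2.4, 3.6]), 35.6) 7
new [ 572.7 -196.5  124.1] (array([ 572.5, -196.8]), array([29.4, 18.6]), 56.6) 72
new [ 580.7 -154.8  124.4] (array([ 582.2, -156.3]), array([26.2, 15.6]), 74.8) 70
rim (array([512.7, 152.9]), array([ 2.9, 12.3]), 77.7, [[506.0, 153.0], [518.0, 150.0], [519.0, 153.0], [507.0, 156.0]])
rods 49 [557. 145.  45.] [567. 181.  60.]
```

View pics/side21.png

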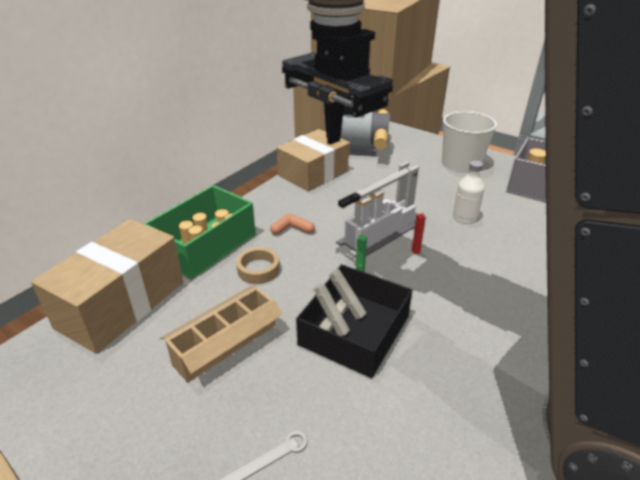

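View pics/top21.png

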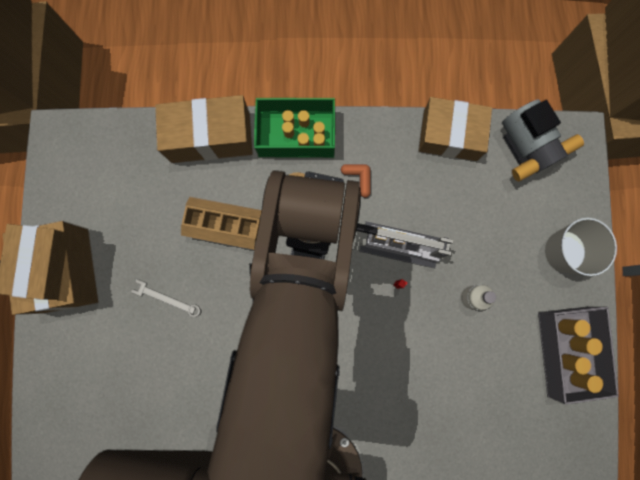

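The lever is level: its bar top is 6 mm above the hinge all along, so the slope is about 0. Both new rods stand in their wells, the three spent rods are in the bin (side (330,310) and (347,295)), the bystanders haven't moved, and the arm is clear. I'm handing in.

```bash
python3 -c "
from h import *
print(env.job_done())"
```

```text
the job is handed in; nothing more can be done
None
```

I opened the lever to about 1.6 rad and put all three spent rods in the scrap bin (two from the wells, one from the bench). I then stood both new rods in wells 1 and 2, shut the lever and handed in at about 42.6 s. No verdict came back.

**Last checks:**
- **Lever:** the last side view shows it level, with a slope of about 0 rad. It took two tries: releasing the handle dragged it back up to about 0.085 rad, so I pressed it onto its stop from above (19 N).
- **New rods:** just before shutting, with the lever still open, both tops read 125 mm (126 is fully home). They are still upright in the wells in the last picture.
- **Spent rods:** the bin was knocked a few centimetres during the run. The two rods standing in it toppled and now lean on its far wall over the third. Before shutting I estimated their centres at 45 mm or less from the bin's middle and about 47 mm high.
- **Bin at the end:** the arm hid it from the top camera, so the automatic bin measurement failed. The last side view shows the rods unchanged.
- **Bystanders:** in the last pictures the tape, wrench, cleaner and elbow stand where they were; I compared them by eye only.

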